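# Close the gearbox housing with its quarter-turn cover

## Robot

A 6-joint arm with a two-finger parallel gripper is mounted at the origin on a cart in front of the work surface, level with it; the furniture and walls round the work are solid. World frame = base frame: x ahead of the robot, y to its left, z up, the work surface at z = 0. Lengths are in m, angles in rad, forces in N, time in s.
With the tool pointing down it reaches from about 0.275 to 0.825 m from the base axis. Payload 5.2 kg.
Tool frame: the origin (TCP) lies at the very end of the fingers, on their centre line; the grasp point (between the pads) lies arm.grip_point_offset behind it (arm.grip_point_offset is the distance from the TCP to the grasp point, in m); z points along the fingers, y is the direction in which the jaws open and shut (so a half turn about z gives the same grasp; the last joint's range is limited). The gripper opens to 93 mm and grips with 3 to 60 N. Pads are 15 mm wide; open, the fingers measure 128 mm over their backs; the gripper's body (75 mm by 188 mm) begins 65 mm behind the grasp point.
Start: joints at [-1.534, 0.259, 1.535, -0, 1.348, -0.203], TCP at [0.131, -0.534, 0.219] pointing down, gripper open.
Joint ranges: [-3.14, 3.14], [-0.91, 2.08], [0.19, 2.58], [-1.22, 4.36], [0.22, 2.71], [-3.12, 3.12]. Speed limits (rad/s): [2.57, 2.57, 3.14, 3.14, 3.14, 3.14].

## Interface

Orientations are given as a rotation vector (axis times angle).
In Python, from workcell import telemetry, vision, order, arm gives the robot as it stands.
- The arm moves only by the tool arm_command, never from a script. Its argument "deltas" is a list of rows, each an object with "offset": the shift along the tool's x, y, z each as a share of 5 cm, from -1 to 1, a list of three; "angular": the turn, a rotation vector about the tool's x, y, z each as a share of 180 degrees, from -1 to 1, a list of three; "fingers": the closure in counts, from 0 (fully open) to 255 (shut). In form: [{"offset": [x, y, z], "angular": [rx, ry, rz], "fingers": fingers}, ...]. A call has 1 to 8 rows; each row shifts and turns the commanded pose from where the row before left it, along the tool's axes as they then stand; what a row does not reach is not made up. A row lasts 1/8 s, in which the tool goes at most 62.5 mm and 10.7 degrees, less where a joint would pass 70% of its speed; a pose out of reach is approached as far as the arm can. A call with a number of a shift or a turn outside -1 to 1 is refused whole. A call with a gripper value outside its range is refused whole. The fingers move at their own pace and stop on an object; "newtons" is the grip in N (left out, the last holds). Time passes only in rows, so rows that do not move let the fingers close. It gives the time, the measured TCP pose, the force and the opening at its end, in the units of the state.
- telemetry.get_state(): the state, without advancing time (a new reading comes with each control period).
- vision.snapshot(name): name is "side" or "top"; returns a dict with "color" (480x640x3 uint8, red, green, blue), "fx", "fy", "cx", "cy" (pixels), "xyz" and "attitude" of the camera in the world. Camera axes: x right, y down, z forward; pixel columns grow to the right and rows downward; lengths in m; the calibration is good to about 2 mm. A picture is of the moment at which its call begins. There is no depth.
- order.close_job(): hands the job in, once; it reports no verdict.
The state is a dict: "clock": time; "joint_pos": joint angles; "qd": joint speeds; "joint_efforts": joint torques, N m; "eef_pos": TCP position; "ee_rot": TCP orientation; "ft_force": force on the tool from outside, world axes, zero at the start; "torque": the same for the moment, N m; "gripper_width": finger opening in m.
Only numpy, scipy, OpenCV 4.12 (cv2) and the standard library are available. Lean on these libraries where they do the work, as an engineer would, in place of code of your own. Each camera call takes 0.05 s, during which the arm holds its last target.

## Task

Put the cover back on the open grey housing: pick it up by its bar handle (not by the stud), lower it into place with its long side along the housing's until it lies flat on the rim, and let go. Then take the wing of the stud in the middle of the cover, push it in against its spring and, keeping it pushed, turn it clockwise a quarter turn to its stop, so that it stays locked down when you let go. Do not disturb the loose things around.

Things in the scene. Friction and masses are not known exactly. Their poses are not given: they have to be found in the camera images.
- seat (a point): centre of the opening of the fixed low grey housing (240 x 144 x 52 mm), in the rim's plane 52 mm above the table; x along its length, z up. Opening 177 (x) x 93 mm; across its middle, 6 mm below the rim, a 6 mm thick bridge with a slot 42 (x) x 15 mm for the stud's cross-pin. The cover fits either way round, its x along or against this x, cover_mid then 3 mm above this point; play 2.5 mm each way
- cover_mid (a point): centre of the loose aluminium cover's plate (204 x 120 x 6 mm, about 0.25 kg), half-way through it; x along its length, z up. It stands on four tapered feet 14 mm high (at x +-80, y +-38 mm), which go into the opening. Stud in its middle, bar handle at its -x end. The stud's cross-pin (33 x 7 mm, along the wing) reaches 12.5 mm below the plate and enters the slot as the cover is laid on
- handle_grip (a point): centre of the cover's bar handle, 78 mm from the plate's centre towards its -x end, 31 mm above cover_mid and 28 mm above the plate's top (48 mm above the table at the start). The bar is 34 mm long along the cover's x, 14 mm thick along y (grip it across y) and 16 mm high. Axes as the cover's
- wing_grip (a point): point on the stud's axis in its wing: an upright plate 46 mm long (x), 12 mm thick (y: grip across it), 32 mm high, its top 14 mm above this point. Relaxed, this point is 45 mm above cover_mid. The stud pushes down 12 mm, spring 2.7 to 8 N. On the housing the wing turns only while pushed 10 mm or more; let go at the end of the turn it rises and stays caught 6.5 mm down. Axes turn with the wing
- stud: the stud with its wing: the sprung slide in the middle of the cover
- wing (a joint): turn of the wing, clockwise seen from above, rad: 0 unlocked (wing along the cover's x), stop at 1.62; it catches when let go beyond about 1.3. Light friction (0.03 N m), no torsion spring
- reel: loose white wire reel, 60 mm across, 50 mm high, bystander near the middle; origin at its foot
- felt_pen: loose marker pen 136 mm long lying on the table, bystander; origin under its middle
- oil_bottle: loose small oil bottle 34 mm across, 95 mm high, bystander near the right front; origin at its foot
- stop_block: loose aluminium block 36 x 60 x 22 mm, bystander near the right front; origin under its middle
- screwdriver: loose screwdriver 190 mm long lying on the table at the right front, bystander; origin under its middle

How it is judged:
On the way:
1. the cover lies home on the housing's rim, flat and in line with it, with the stud not yet turned, and the fingers have let go (horizontal distance between cover_mid and seat below 0.006 m and z of cover_mid in the frame of seat below 0.0055 m and angle between the x axis of cover_mid and the x axis of seat, either way round below 0.08 rad and angle between cover_mid's own z axis and vertical below 0.04 rad and contact force between the fingers and anything else below 0.1 N and value of joint wing below 0.4 rad), for 0.2 s.
At the end, for the whole second after the job is handed in: The cover lies home (within 6 mm of the seat's centre in plan, 0.08 rad in line either way round, tilt under 0.04 rad, plate's mid-plane less than 5.5 mm above the rim), the wing is turned at least 1.25 rad and the stud is caught 3.5 to 10.5 mm below its relaxed height; all at rest and untouched (horizontal distance between cover_mid and seat below 0.006 m and z of cover_mid in the frame of seat below 0.0055 m and angle between the x axis of cover_mid and the x axis of seat, either way round below 0.08 rad and angle between cover_mid's own z axis and vertical below 0.04 rad and contact force between the fingers and anything else below 0.1 N and value of joint wing above 1.25 rad and z of wing_grip in the frame of cover_mid between 0.0345 and 0.0415 m and velocity of joint wing below 0.1 rad/s and linear speed of stud below 0.02 m/s).
It fails at once if the stud is touched by the fingers (over 1 N) while the cover is more than 20 mm from its seat (contact force between the fingers and stud above 1 N and distance between cover_mid and seat above 0.02 m).
It fails at once if the cover is dropped: let go over the housing, more than 30 mm above its seat (contact force between the fingers and anything else below 0.02 N and horizontal distance between cover_mid and seat below 0.1 m and z of cover_mid in the frame of seat above 0.033 m).
It fails at once if a loose bystander is moved more than 30 mm (distance of any of reel, felt_pen, oil_bottle, stop_block, screwdriver from where it was at the start of the episode above 0.03 m).
It also fails if it takes over 58 s, if anything falls off the work surface, if the arm or the gripper's body presses on something with over 40 N, if the wrist force passes 120 N, or if a joint passes its speed limit or range.

## Working session

There is one attempt and no reset: what is moved stays moved. The work goes in short steps, Python scripts to look and compute and a tool call to move; the robot and the scene stay as the last step left them, time stands still between calls to the robot, and variables do not carry over. Pictures are saved under pics/ and viewed, and the job is handed in when it is done.

Besides the shell and the picture viewer there is one more tool, called in YAML: its name, and indented under it one key for each argument. arm_command: Moves the arm, as the interface text tells. Its arguments: {"type":"object","properties":{"deltas":{"type":"array"},"newtons":{"type":"number"}},"required":["deltas"]}

```bash
ls; mkdir -p pics
python3 - <<'E'
from workcell import telemetry, vision, order, arm
import cv2
print(telemetry.get_state()); print(arm.grip_point_offset)
for n in ("side","top"):
    s=vision.snapshot(n); cv2.imwrite(f"pics/{n}0.png",s["color"][:,:,::-1]); print({k:s[k] for k in s if k!="color"})
E
```

```text
pics
{'clock': 0.0, 'joint_pos': array([-1.53378052e+00,  2.59328014e-01,  1.53606379e+00, -1.40545214e-05,
        1.34800478e+00, -2.02800024e-01]), 'qd': array([-8.94330335e-04,  1.37935927e-04,  9.45795176e-06,  1.59566596e-03,
        5.08609644e-04,  4.52583443e-04]), 'joint_efforts': array([-3.30630479e-03, -4.37311149e+01, -2.84007239e+01,  7.13832560e-02,
        4.15654248e-02, -1.66099758e-04]), 'eef_pos': array([ 0.13063536, -0.53370206,  0.21783352]), 'ee_rot': array([-3.11724838e+00, -3.75589454e-01, -2.13040565e-04]), 'ft_force': array([ 0.06000554,  0.75386489, -0.09868553]), 'torque': array([-0.01098354,  0.03817566, -0.03615333]), 'gripper_width': 0.09313009577759808}
0.0188
{'fx': 551.9892233832285, 'fy': 551.9892233832285, 'cx': 318.5066802189439, 'cy': 251.66802966367797, 'xyz': array([0.17890971, 1.09999613, 0.6434606 ]), 'attitude': array([-0.29642674,  2.51870521, -1.60176968])}
{'fx': 515.059580937016, 'fy': 515.059580937016, 'cx': 321.96826038370716, 'cy': 241.59031075358268, 'xyz': array([ 0.37032956, -0.06242574,  1.19638435]), 'attitude': array([-2.14901833,  2.1979202 , -0.09407068])}
```

View pics/side0.png

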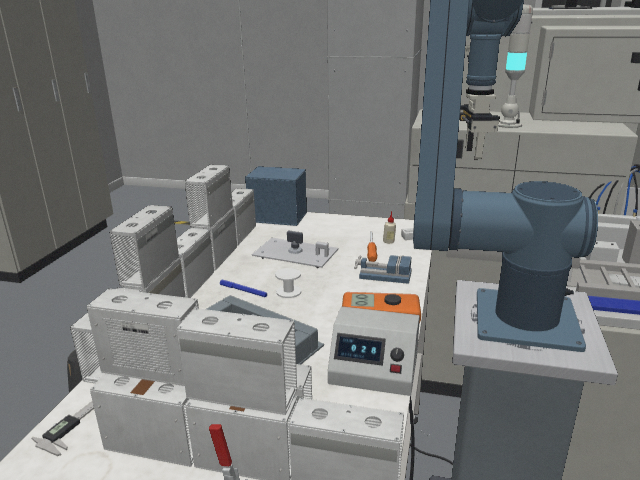

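View pics/top0.png

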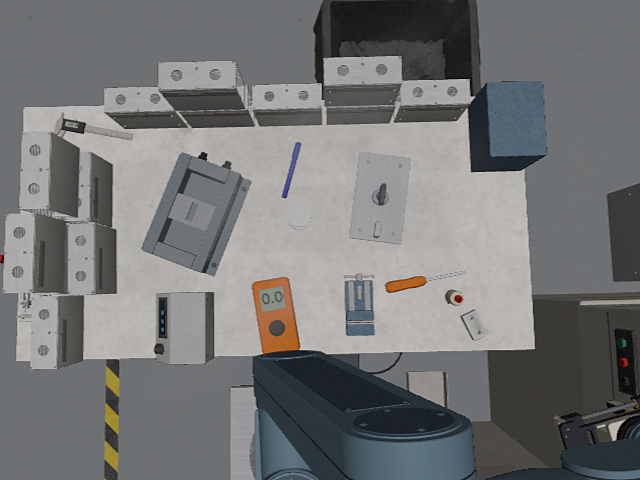

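Run:
```python
import cv2,numpy as np
t=cv2.imread("pics/top0.png"); s=cv2.imread("pics/side0.png")
a=cv2.resize(t[140:290,130:270],None,fx=4,fy=4,interpolation=cv2.INTER_CUBIC)
b=cv2.resize(t[140:260,330:430],None,fx=5,fy=5,interpolation=cv2.INTER_CUBIC)
c=cv2.resize(s[225:275,240:350],None,fx=7,fy=7,interpolation=cv2.INTER_CUBIC)
cv2.imwrite("pics/h1.png",a);cv2.imwrite("pics/c1.png",b);cv2.imwrite("pics/c2.png",c)
```

```text
(no output)
```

View pics/h1.png

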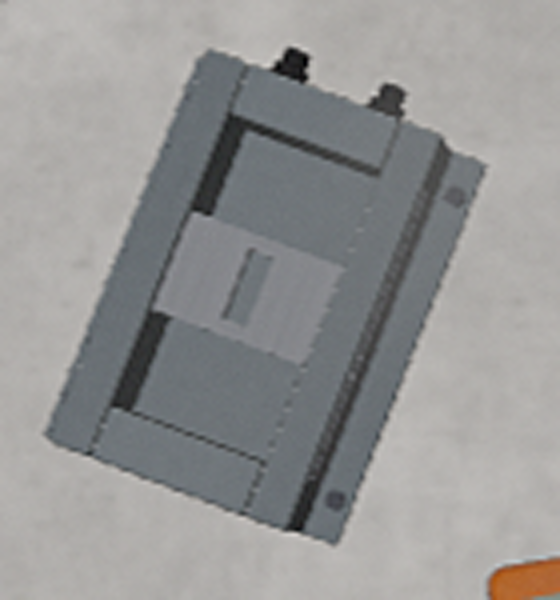

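View pics/c1.png

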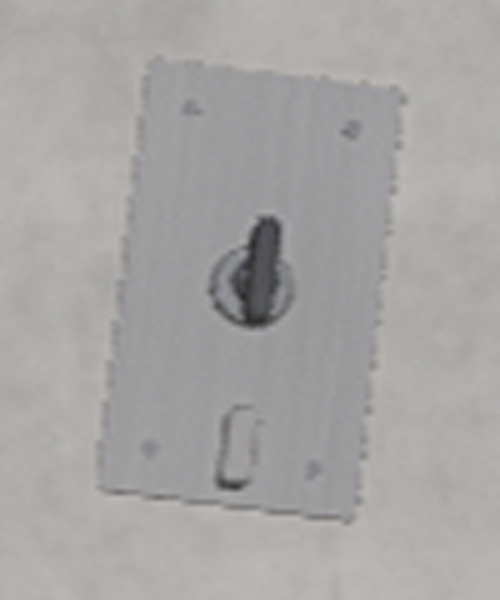

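View pics/c2.png

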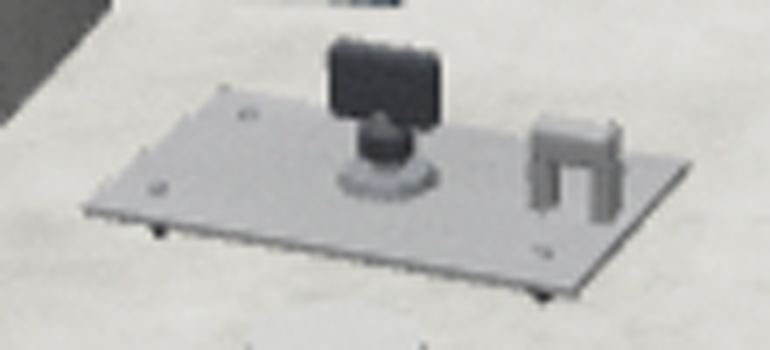

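```bash
cat > h.py <<'E'
import cv2,numpy as np
from scipy.spatial.transform import Rotation as R
def ray(s,p):
    d=np.array([(p[0]-s["cx"])/s["fx"],(p[1]-s["cy"])/s["fy"],1.])
    return np.array(s["xyz"]),R.from_rotvec(s["attitude"]).as_matrix()@d
def onz(s,p,z):
    o,d=ray(s,p); return o+d*(z-o[2])/d[2]
def proj(s,P):
    q=R.from_rotvec(s["attitude"]).as_matrix().T@(np.array(P)-s["xyz"])
    return np.array([s["fx"]*q[0]/q[2]+s["cx"],s["fy"]*q[1]/q[2]+s["cy"]])
def tri(s1,p1,s2,p2):
    o1,d1=ray(s1,p1);o2,d2=ray(s2,p2)
    A=np.stack([d1,-d2],1);t=np.linalg.lstsq(A,o2-o1,rcond=None)[0]
    a=o1+d1*t[0];b=o2+d2*t[1];return (a+b)/2,np.linalg.norm(a-b)
T=dict(fx=515.059580937016,fy=515.059580937016,cx=321.96826038370716,cy=241.59031075358268,xyz=np.array([0.37032956,-0.06242574,1.19638435]),attitude=np.array([-2.14901833,2.1979202,-0.09407068]))
S=dict(fx=551.9892233832285,fy=551.9892233832285,cx=318.5066802189439,cy=251.66802966367797,xyz=np.array([0.17890971,1.09999613,0.6434606]),attitude=np.array([-0.29642674,2.51870521,-1.60176968]))
E
python3 - <<'E'
from h import *
t=cv2.imread("pics/top0.png")
def show(nm,m,x0,x1,y0,y1,k): cv2.imwrite(nm,cv2.resize(m[y0:y1,x0:x1],None,fx=k,fy=k,interpolation=cv2.INTER_NEAREST))
for p in [(340,150),(400,165),(390,200),(200,180),(185,215),(215,150)]: print(p,t[p[1],p[0]])
roi=np.zeros(t.shape[:2],np.uint8); roi[140:255,335:425]=1
g=cv2.cvtColor(t,cv2.COLOR_BGR2GRAY)
m=((g<185)&(roi>0)).astype(np.uint8)*255
th,_=cv2.threshold(g[140:255,335:425],0,255,cv2.THRESH_OTSU);print(th)
m=((g<=th)&(roi>0)).astype(np.uint8)*255
m=cv2.morphologyEx(m,cv2.MORPH_OPEN,np.ones((3,3)))
c=max(cv2.findContours(m,0,1)[0],key=cv2.contourArea)
r=cv2.minAreaRect(c);print(r)
b=cv2.boxPoints(r);W=np.array([onz(T,p,0.020) for p in b]);print(b,W,W.mean(0))
for i in range(4):
    d=W[(i+1)%4]-W[i];print(np.linalg.norm(d),np.degrees(np.arctan2(d[1],d[0])))
# housing
o=np.array([130,140])
for nm,P,z in [("open",[(228,115),(379,175),(264,463),(107,408)],.052)]:
    W=np.array([onz(T,(np.array(p)-1.5)/4+o,z) for p in P]);print(nm,W.round(4),W.mean(0).round(4))
    for i in range(4):
        d=W[(i+1)%4]-W[i];print(np.linalg.norm(d).round(4),np.degrees(np.arctan2(d[1],d[0])).round(2))
W=np.array([onz(T,(np.array(p)-1.5)/4+o,.046) for p in [(249,248),(273,257),(246,327),(222,318)]]);print("slot",W.round(4),W.mean(0))
u=np.array([(249,248),(273,257),(246,327),(222,318)])
cv2.imwrite("pics/mask.png",m[130:260,330:430])
E
```

```text
(340, 150) [169 172 175]
(400, 165) [137 132 129]
(390, 200) [154 152 155]
(200, 180) [121 115 112]
(185, 215) [141 138 135]
(215, 150) [166 169 173]
131.0
((381.0, 194.0), (22.0, 10.0), 90.0)
[[376. 183.]
 [386. 183.]
 [386. 205.]
 [376. 205.]] [[ 0.60998879 -0.18754504  0.02      ]
 [ 0.609451   -0.21068521  0.02      ]
 [ 0.55799334 -0.20896266  0.02      ]
 [ 0.55852443 -0.1859121   0.02      ]] [ 0.58398939 -0.19827625  0.02      ]
0.023146409227222078 -91.3313616276229
0.051486482427198 178.08273619930424
0.023056675431466254 88.68013407290134
0.05149026889311078 -1.8173645647952472
open [[0.647  0.243  0.052 ]
 [0.6106 0.1577 0.052 ]
 [0.4493 0.2226 0.052 ]
 [0.4821 0.3104 0.052 ]] [0.5472 0.2334 0.052 ]
0.0927 -113.12
0.1739 158.06
0.0937 69.53
0.1782 -22.24
slot [[0.5717 0.2326 0.046 ]
 [0.5662 0.219  0.046 ]
 [0.5267 0.2343 0.046 ]
 [0.5321 0.2478 0.046 ]] [0.54916404 0.23341106 0.046     ]
```

```bash
cat >> h.py <<'E'
def edge(img,p,q,w=3.0,n=40,trim=.1,ch=None):
    """subpixel straight edge near p-q: strongest gradient along normals, robust fit"""
    g=img.astype(np.float32); g=cv2.cvtColor(img,cv2.COLOR_BGR2GRAY).astype(np.float32) if ch is None else ch
    p=np.array(p,float);q=np.array(q,float);d=(q-p)/np.linalg.norm(q-p);nn=np.array([-d[1],d[0]])
    ts=np.linspace(trim,1-trim,n);off=np.arange(-w,w+.01,.25)
    pts=p+ts[:,None]*(q-p); XY=pts[:,None]+off[None,:,None]*nn
    v=cv2.remap(g,XY[...,0].astype(np.float32),XY[...,1].astype(np.float32),cv2.INTER_LINEAR)
    v=cv2.GaussianBlur(v,(5,1),1)
    G=np.abs(np.gradient(v,axis=1)); prof=G
    out=[]
    for i in range(n):
        k=G[i].argmax();lo,hi=max(0,k-4),min(len(off),k+5);wt=G[i,lo:hi]
        out.append(pts[i]+nn*(wt@off[lo:hi]/wt.sum()))
    out=np.array(out,np.float32)
    f=cv2.fitLine(out,cv2.DIST_HUBER,0,.01,.01).ravel()
    r=(out-f[2:])@np.array([-f[1],f[0]])
    return f,float(np.median(np.abs(r)))
def isect(a,b):
    A=np.array([a[:2],-b[:2]]).T;t=np.linalg.solve(A,b[2:]-a[2:]);return a[2:]+a[:2]*t[0]
def quad(img,P,z,cam=T,w=3.0,ch=None,trim=.1):
    L=[edge(img,P[i],P[(i+1)%4],w,ch=ch,trim=trim) for i in range(4)]
    C=[isect(L[i-1][0],L[i][0]) for i in range(4)]
    W=np.array([onz(cam,c,z) for c in C])
    print("res",[round(l[1],2) for l in L]);print("px",np.round(C,2).tolist());print(W.round(4),"ctr",W.mean(0).round(4))
    for i in range(4):
        d=W[(i+1)%4]-W[i];print(" len %.4f ang %.2f"%(np.linalg.norm(d),np.degrees(np.arctan2(d[1],d[0]))))
    return W
E
python3 - <<'E'
from h import *
t=cv2.imread("pics/top0.png")
z=lambda P,k,o:[(np.array(p)-(k-1)/2)/k+np.array(o) for p in P]
print("cover");quad(t,z([(152,60),(403,93),(352,520),(102,490)],5,(330,140)),.020)
o=(130,140)
print("outer");quad(t,z([(208,50),(440,136),(296,530),(45,435)],4,o),.052,w=2)
print("slot");quad(t,z([(249,248),(273,257),(246,327),(222,318)],4,o),.046,w=1.5)
print("open");quad(t,z([(228,115),(379,175),(264,463),(107,408)],4,o),.052,w=2)
# wing, handle masks
g=cv2.cvtColor(t,cv2.COLOR_BGR2GRAY)
m=(g[170:220,360:400]<100).astype(np.uint8)
c=max(cv2.findContours(m,0,1)[0],key=cv2.contourArea);print(cv2.minAreaRect(c))
E
```

```text
cover
res [0.2, 0.24, 0.22, 0.23]
px [[358.6400146484375, 150.5800018310547], [410.5799865722656, 157.39999389648438], [400.9599914550781, 244.39999389648438], [347.9700012207031, 237.5800018310547]]
[[ 0.6875 -0.1496  0.02  ]
 [ 0.6685 -0.2698  0.02  ]
 [ 0.466  -0.2402  0.02  ]
 [ 0.4845 -0.1193  0.02  ]] ctr [ 0.5766 -0.1947  0.02  ]
 len 0.1218 ang -98.98
 len 0.2046 ang 171.66
 len 0.1223 ang 81.32
 len 0.2053 ang -8.49
outer
res [0.15, 0.73, 0.07, 0.1]
px [[180.55999755859375, 150.94000244140625], [238.6300048828125, 172.6199951171875], [204.0399932861328, 273.7300109863281], [139.99000549316406, 249.3800048828125]]
[[0.6876 0.2568 0.052 ]
 [0.6345 0.1253 0.052 ]
 [0.408  0.2039 0.052 ]
 [0.4655 0.3469 0.052 ]] ctr [0.5489 0.2332 0.052 ]
 len 0.1418 ang -111.99
 len 0.2397 ang 160.85
 len 0.1541 ang 68.10
 len 0.2396 ang -22.09
slot
res [0.19, 0.07, 0.11, 0.08]
px [[191.77999877929688, 201.05999755859375], [197.91000366210938, 204.4600067138672], [190.83999633789062, 221.27000427246094], [184.77000427246094, 218.6699981689453]]
[[0.5729 0.2328 0.046 ]
 [0.5649 0.2189 0.046 ]
 [0.5269 0.2349 0.046 ]
 [0.5332 0.2486 0.046 ]] ctr [0.5495 0.2338 0.046 ]
 len 0.0161 ang -120.21
 len 0.0412 ang 157.18
 len 0.0150 ang 65.55
 len 0.0428 ang -21.63
open
res [1.02, 0.5, 0.25, 0.45]
px [[186.77999877929688, 168.6300048828125], [224.4199981689453, 184.7899932861328], [195.0800018310547, 254.97000122070312], [156.6699981689453, 240.9199981689453]]
[[0.6464 0.2426 0.052 ]
 [0.6073 0.1576 0.052 ]
 [0.4502 0.2238 0.052 ]
 [0.4836 0.3097 0.052 ]] ctr [0.5469 0.2335 0.052 ]
 len 0.0936 ang -114.68
 len 0.1705 ang 157.13
 len 0.0922 ang 68.75
 len 0.1761 ang -22.41
((20.65384864807129, 24.26923179626465), (9.054535865783691, 21.458009719848633), 7.125016689300537)
```

Run:
```python
from h import *
t=cv2.imread("pics/top0.png"); s=cv2.imread("pics/side0.png")
H=np.array([.4995,-.1832,.048]);c=np.array([.5766,-.1947,.017]);a=np.radians(-8.5);u=np.array([np.cos(a),np.sin(a),0]);v=np.array([-u[1],u[0],0])
for cam,im,nm in((T,t,"t"),(S,s,"s")):
    im=cv2.resize(im,None,fx=4,fy=4,interpolation=cv2.INTER_CUBIC)
    dots=[H+u*.017*i+v*.007*j+np.array([0,0,.008]) for i in(-1,1) for j in(-1,1)]+[c+u*.102*i+v*.06*j+np.array([0,0,.003]) for i in(-1,1) for j in(-1,1)]+[c+[0,0,.059]+u*.023*i for i in (-1,1)]
    for P in dots:
        p=proj(cam,P)*4+1.5;cv2.circle(im,tuple(int(x) for x in p.round()),3,(0,0,255),-1)
    q=(proj(cam,c)*4).astype(int);cv2.imwrite(f"pics/d{nm}.png",im[q[1]-250:q[1]+250,q[0]-250:q[0]+250])
a=np.hstack([cv2.imread("pics/dt.png"),cv2.imread("pics/ds.png")]);cv2.imwrite("pics/d.png",cv2.resize(a,(800,400)))
from workcell import telemetry
s=telemetry.get_state();M=R.from_rotvec(s["ee_rot"]).as_matrix();print(M.round(4))
```

```text
[[ 9.714e-01  2.375e-01 -1.000e-04]
 [ 2.375e-01 -9.714e-01  1.700e-03]
 [ 3.000e-04 -1.600e-03 -1.000e+00]]
```

View pics/d.png

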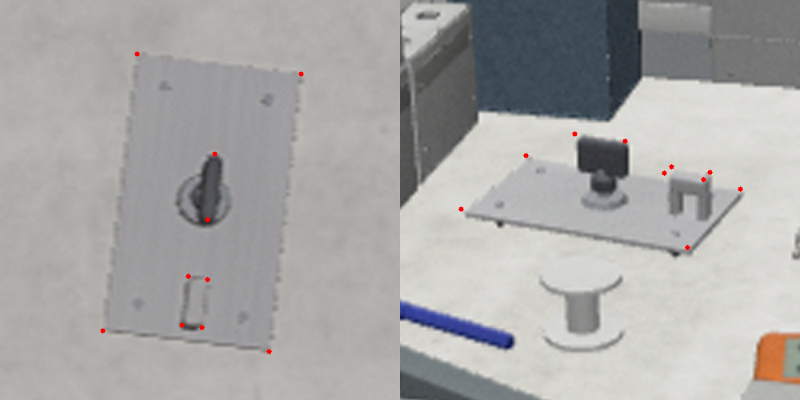

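```bash
cat >> h.py <<'E'
def plan(target,yaw,n,nturn=None,start=None):
    """print rows: turn first rows at start, straight translation, returns share rows"""
    from workcell import telemetry
    s=telemetry.get_state() if start is None else start
    M=R.from_rotvec(s["ee_rot"]).as_matrix();p=np.array(s["eef_pos"])
    y0=np.arctan2(M[1,0],M[0,0]);dy=np.radians(yaw)-y0
    dy=(dy+np.pi)%(2*np.pi)-np.pi
    D=np.array(target)-p
    print("yaw0 %.2f dyaw %.2f dist %s"%(np.degrees(y0),np.degrees(dy),D.round(4)))
    M2=R.from_rotvec([0,0,dy]).as_matrix()@M
    print("share offset total, axes after turn:",(M2.T@D/.05).round(3)," axes before turn:",(M.T@D/.05).round(3)," turn share z:",round(-dy/np.pi,4))
    print("tilt fix rotvec share", (R.from_matrix(M2.T@np.array([[np.cos(y0+dy),np.sin(y0+dy),0],[np.sin(y0+dy),-np.cos(y0+dy),0],[0,0,-1]]).reshape(3,3)).as_rotvec()/np.pi).round(4))
E
python3 -c "
from h import *
plan([.4995,-.1832,.13],-8.5,9)"
```

```text
yaw0 13.74 dyaw -22.24 dist [ 0.3689  0.3505 -0.0879]
share offset total, axes after turn: [ 6.26  -8.021  1.773]  axes before turn: [ 8.831 -5.055  1.769]  turn share z: 0.1235
tilt fix rotvec share [-0.0005 -0.0001  0.    ]
```

arm_command:
  deltas:
    - {"offset": [0,0,0],"angular": [0,0,0.0412],"fingers": 0}
    - {"offset": [0,0,0],"angular": [0,0,0.0412],"fingers": 0}
    - {"offset": [0,0,0],"angular": [0,0,0.0412],"fingers": 0}
    - {"offset": [0.6,-0.7,0],"angular": [0,0,0],"fingers": 0}
    - {"offset": [0.6,-0.7,0],"angular": [0,0,0],"fingers": 0}
    - {"offset": [0.6,-0.7,0],"angular": [0,0,0],"fingers": 0}
    - {"offset": [0.6,-0.7,0],"angular": [0,0,0],"fingers": 0}
    - {"offset": [0.6,-0.7,0],"angular": [0,0,0],"fingers": 0}
  newtons: 60

```text
clock: 1.1
eef_pos: [0.3057, -0.3821, 0.2183]
ee_rot: [-3.132, 0.233, 0.0]
ft_force: [-0.2, 0.3, 0.4]
gripper_width: 0.0929
```

arm_command:
  deltas:
    - {"offset": [0.65,-0.75,0],"angular": [0,0,0],"fingers": 0}
    - {"offset": [0.65,-0.75,0],"angular": [0,0,0],"fingers": 0}
    - {"offset": [0.65,-0.75,0.3],"angular": [0,0,0],"fingers": 0}
    - {"offset": [0.65,-0.75,0.5],"angular": [0,0,0],"fingers": 0}
    - {"offset": [0.3,-0.75,0.5],"angular": [0,0,0],"fingers": 0}
    - {"offset": [0,0,0],"angular": [0,0,0],"fingers": 0}
    - {"offset": [0,0,0],"angular": [0,0,0],"fingers": 0}

```text
clock: 1.98
eef_pos: [0.476, -0.2198, 0.1538]
ee_rot: [3.133, -0.232, -0.0]
ft_force: [-1.0, -0.1, 0.1]
gripper_width: 0.093
```

Run:
```python
from h import *
plan([.4995,-.1832,.13],-8.5,9)
from workcell import telemetry, vision
print(telemetry.get_state()["eef_pos"])
a=[]
for n,cam in (("top",T),("side",S)):
    s=vision.snapshot(n);im=s["color"][:,:,::-1].copy();cv2.imwrite(f"pics/{n}1.png",im)
    q=proj(cam,[.53,-.185,.1]).astype(int);im=im[q[1]-75:q[1]+75,q[0]-100:q[0]+100]
    a.append(cv2.resize(im,None,fx=4,fy=4,interpolation=cv2.INTER_CUBIC)[:,:])
cv2.imwrite("pics/a1.png",cv2.resize(np.vstack(a),None,fx=.5,fy=.5))
```

```text
yaw0 -8.47 dyaw -0.03 dist [ 0.0235  0.0366 -0.0238]
share offset total, axes after turn: [ 0.358 -0.793  0.476]  axes before turn: [ 0.358 -0.793  0.476]  turn share z: 0.0002
tilt fix rotvec share [0.0002 0.0001 0.    ]
[ 0.47596629 -0.21977191  0.15380914]
```

View pics/a1.png

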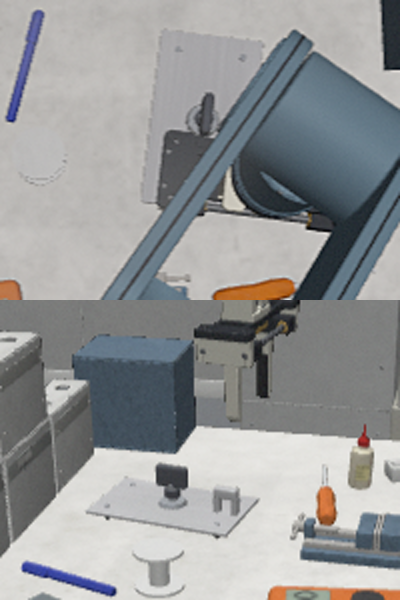

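arm_command:
  deltas:
    - {"offset": [0.18,-0.4,0.3],"angular": [0,0,0],"fingers": 0}
    - {"offset": [0.18,-0.39,0.3],"angular": [0,0,0],"fingers": 0}
    - {"offset": [0,0,0.4],"angular": [0,0,0],"fingers": 0}
    - {"offset": [0,0,0],"angular": [0,0,0],"fingers": 0}
    - {"offset": [0,0,0],"angular": [0,0,0],"fingers": 0}

```text
clock: 2.7
eef_pos: [0.4999, -0.1842, 0.1047]
ee_rot: [3.132, -0.235, 0.002]
ft_force: [-0.3, 0.7, 0.2]
gripper_width: 0.0932
```

Run:
```python
from h import *
plan([.4995,-.1832,.0292],-8.5,9)
from workcell import telemetry, vision
a=[]
for n,cam in (("top",T),("side",S)):
    s=vision.snapshot(n);im=s["color"][:,:,::-1].copy();cv2.imwrite(f"pics/{n}2.png",im)
    q=proj(cam,[.53,-.185,.07]).astype(int);im=im[q[1]-60:q[1]+60,q[0]-60:q[0]+60]
    a.append(cv2.resize(im,(400,400),interpolation=cv2.INTER_CUBIC))
cv2.imwrite("pics/a2.png",np.hstack(a))
```

```text
yaw0 -8.59 dyaw 0.09 dist [-0.0004  0.001  -0.0755]
share offset total, axes after turn: [-0.014 -0.02   1.51 ]  axes before turn: [-0.014 -0.02   1.51 ]  turn share z: -0.0005
tilt fix rotvec share [ 0.0002 -0.0004 -0.    ]
```

View pics/a2.png

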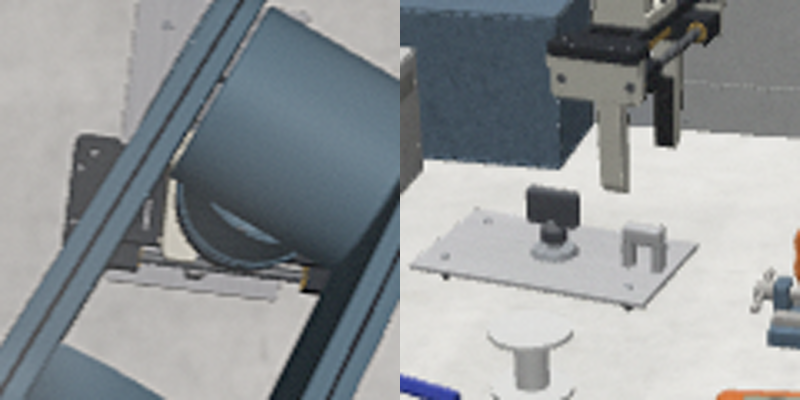

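arm_command:
  deltas:
    - {"offset": [0,-0.02,0.4],"angular": [0,0,0],"fingers": 0}
    - {"offset": [0,0,0.4],"angular": [0,0,0],"fingers": 0}
    - {"offset": [0,0,0.4],"angular": [0,0,0],"fingers": 0}
    - {"offset": [0,0,0.3],"angular": [0,0,0],"fingers": 0}
    - {"offset": [0,0,0],"angular": [0,0,0],"fingers": 0}
    - {"offset": [0,0,0],"angular": [0,0,0],"fingers": 100}
    - {"offset": [0,0,0],"angular": [0,0,0],"fingers": 100}
  newtons: 10

```text
clock: 3.68
eef_pos: [0.5004, -0.1824, 0.0295]
ee_rot: [3.132, -0.233, 0.002]
ft_force: [-0.3, -0.4, -0.2]
gripper_width: 0.0781
```

Run:
```python
from h import *
plan([.4995,-.1832,.0292],-8.5,9)
from workcell import telemetry, vision
a=[]
for n,cam in (("top",T),("side",S)):
    s=vision.snapshot(n);im=s["color"][:,:,::-1].copy();cv2.imwrite(f"pics/{n}3.png",im)
    q=proj(cam,[.53,-.185,.03]).astype(int);im=im[q[1]-50:q[1]+50,q[0]-50:q[0]+50]
    a.append(cv2.resize(im,(400,400),interpolation=cv2.INTER_CUBIC))
cv2.imwrite("pics/a3.png",np.hstack(a))
```

```text
yaw0 -8.51 dyaw 0.01 dist [-0.0009 -0.0008 -0.0003]
share offset total, axes after turn: [-0.016  0.019  0.006]  axes before turn: [-0.016  0.019  0.006]  turn share z: -0.0
tilt fix rotvec share [ 0.0002 -0.0005 -0.    ]
```

View pics/a3.png

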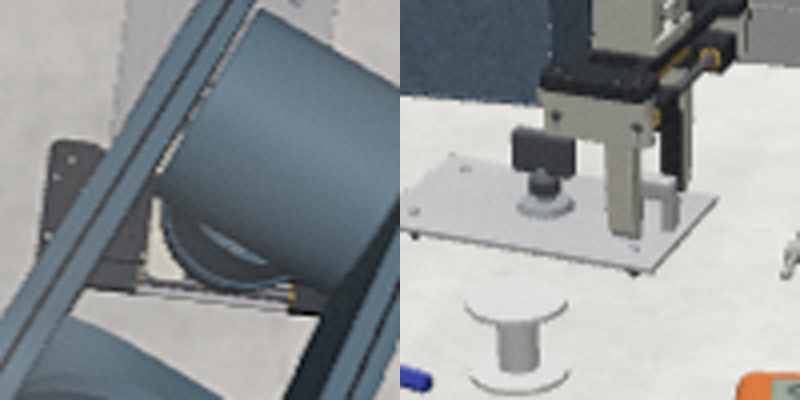

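arm_command:
  deltas:
    - {"offset": [0,0,0],"angular": [0,0,0],"fingers": 255}
    - {"offset": [0,0,0],"angular": [0,0,0],"fingers": 255}
    - {"offset": [0,0,0],"angular": [0,0,0],"fingers": 255}
    - {"offset": [0,0,0],"angular": [0,0,0],"fingers": 255}
    - {"offset": [0,0,0],"angular": [0,0,0],"fingers": 255}
    - {"offset": [0,0,0],"angular": [0,0,0],"fingers": 255}
  newtons: 10

```text
clock: 4.53
eef_pos: [0.4998, -0.1821, 0.0286]
ee_rot: [3.133, -0.233, -0.0]
ft_force: [1.1, -0.7, -1.1]
gripper_width: 0.0138
```

arm_command:
  deltas:
    - {"offset": [0,0,0],"angular": [0,0,0],"fingers": 255}
    - {"offset": [0,0,0],"angular": [0,0,0],"fingers": 255}
    - {"offset": [0,0,0],"angular": [0,0,0],"fingers": 255}
  newtons: 60

```text
clock: 4.9
eef_pos: [0.4998, -0.1821, 0.0286]
ee_rot: [3.133, -0.233, 0.0]
ft_force: [-0.4, -0.9, 0.1]
gripper_width: 0.0137
```

Run:
```python
from h import *
from workcell import telemetry, vision
a=[]
for n,cam in (("top",T),("side",S)):
    s=vision.snapshot(n);im=s["color"][:,:,::-1].copy();cv2.imwrite(f"pics/{n}4.png",im)
    q=proj(cam,[.53,-.185,.03]).astype(int);im=im[q[1]-50:q[1]+50,q[0]-50:q[0]+50]
    a.append(cv2.resize(im,(400,400),interpolation=cv2.INTER_CUBIC))
cv2.imwrite("pics/a4.png",np.hstack(a))
plan([.4995,-.1832,.0292],-8.5,9)
```

```text
yaw0 -8.51 dyaw 0.01 dist [-0.0004 -0.0011  0.0005]
share offset total, axes after turn: [-0.004  0.023 -0.011]  axes before turn: [-0.004  0.023 -0.011]  turn share z: -0.0001
tilt fix rotvec share [ 0. -0. -0.]
```

View pics/a4.png

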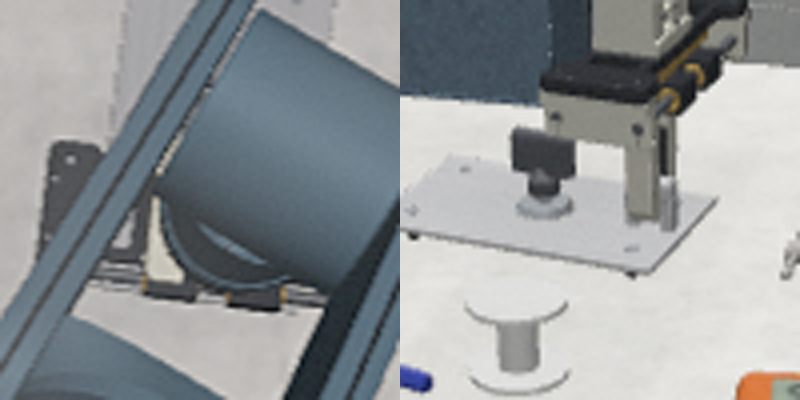

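Run:
```python
from h import *
g=lambda n:cv2.cvtColor(cv2.imread(f"pics/{n}.png"),cv2.COLOR_BGR2GRAY)
# cover edges in side: long near edge, right short edge
for k in (0,2,3,4):
    im=cv2.imread(f"pics/side{k}.png")
    p=(np.array([(85,210),(570,296),(685,168)])-3)/7+np.array([240,225])
    e1,r1=edge(im,p[0],p[1],w=2.5);e2,r2=edge(im,p[1],p[2],w=2.5)
    print(k,"near edge corner",isect(e1,e2).round(2),r1,r2, "slopes",(e1[1]/e1[0]).round(4),(e2[1]/e2[0]).round(4))
    tp=cv2.imread(f"pics/top{k}.png")
    q=(np.array([(152,60),(102,490)])-2)/5+np.array([330,140])
    e,r=edge(tp,q[0],q[0]+.35*(q[1]-q[0]),w=2.5,trim=.05);f,r2=edge(tp,q[0],q[0]+(20,2.6),w=2.5,trim=.1)
    c=isect(e,f);print("  top TL",c.round(2),onz(T,c,.02).round(4),r,r2)
```

```text
0 near edge corner [321.75 267.14] 0.3488084673881531 0.03362032771110535 slopes 0.1683 -1.108
  top TL [358.75 150.65] [ 0.6873 -0.1498  0.02  ] 0.1717570722103119 0.2287289798259735
2 near edge corner [321.76 267.13] 0.3554767966270447 0.03994203731417656 slopes 0.1684 -1.1111
  top TL [358.78 150.67] [ 0.6873 -0.1499  0.02  ] 0.18430906534194946 0.26256680488586426
3 near edge corner [321.74 267.14] 0.34107351303100586 0.03261544182896614 slopes 0.1686 -1.1098
  top TL [358.74 150.76] [ 0.6871 -0.1498  0.02  ] 0.18648721277713776 0.27288544178009033
4 near edge corner [321.14 267.71] 0.33679306507110596 0.06136944890022278 slopes 0.1826 -1.0983
  top TL [358.48 151.09] [ 0.6863 -0.1491  0.02  ] 0.08338530361652374 0.20816047489643097
```

arm_command:
  deltas:
    - {"offset": [0,0,-0.1],"angular": [0,0,0],"fingers": 255}
    - {"offset": [0,0,-0.3],"angular": [0,0,0],"fingers": 255}
    - {"offset": [0,0,-0.5],"angular": [0,0,0],"fingers": 255}
    - {"offset": [0,0,-0.5],"angular": [0,0,0],"fingers": 255}
    - {"offset": [0,0,-0.4],"angular": [0,0,0],"fingers": 255}
    - {"offset": [0,0,-0.2],"angular": [0,0,0],"fingers": 255}
    - {"offset": [0,0,0],"angular": [0,0,0],"fingers": 255}
    - {"offset": [0,0,0],"angular": [0,0,0],"fingers": 255}

```text
clock: 6.0
eef_pos: [0.4993, -0.1816, 0.128]
ee_rot: [-3.132, 0.233, 0.002]
ft_force: [-0.5, -0.2, -1.4]
gripper_width: 0.0135
```

Run:
```python
from h import *
from workcell import telemetry, vision
a=[]
for n,cam in (("top",T),("side",S)):
    s=vision.snapshot(n);im=s["color"][:,:,::-1].copy();cv2.imwrite(f"pics/{n}5.png",im)
    q=proj(cam,[.53,-.185,.13]).astype(int);im=im[q[1]-50:q[1]+50,q[0]-50:q[0]+50]
    a.append(cv2.resize(im,(400,400),interpolation=cv2.INTER_CUBIC))
cv2.imwrite("pics/a5.png",np.hstack(a))
plan([.4775,.2630,.13],-22.05,9)
```

```text
yaw0 -8.51 dyaw -13.54 dist [-0.0217  0.4447  0.0023]
share offset total, axes after turn: [-3.742 -8.08  -0.033]  axes before turn: [-1.746 -8.731 -0.036]  turn share z: 0.0752
tilt fix rotvec share [-0.0002  0.0006 -0.    ]
```

View pics/a5.png

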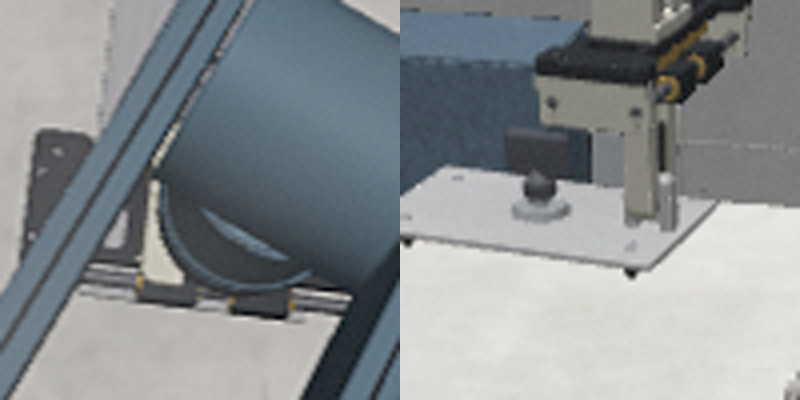

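arm_command:
  deltas:
    - {"offset": [0,0,0],"angular": [0,0,0.0251],"fingers": 255}
    - {"offset": [0,0,0],"angular": [0,0,0.0251],"fingers": 255}
    - {"offset": [-0.1,-0.25,0],"angular": [0,0,0.025],"fingers": 255}
    - {"offset": [-0.25,-0.5,0],"angular": [0,0,0],"fingers": 255}
    - {"offset": [-0.3,-0.65,0],"angular": [0,0,0],"fingers": 255}
    - {"offset": [-0.3,-0.65,0],"angular": [0,0,0],"fingers": 255}
    - {"offset": [-0.3,-0.65,0],"angular": [0,0,0],"fingers": 255}
    - {"offset": [-0.3,-0.65,0],"angular": [0,0,0],"fingers": 255}

```text
clock: 7.1
eef_pos: [0.4893, 0.0035, 0.128]
ee_rot: [-3.083, 0.601, 0.002]
ft_force: [-0.5, -0.8, -2.3]
gripper_width: 0.0134
```

arm_command:
  deltas:
    - {"offset": [-0.3,-0.65,0],"angular": [0,0,0],"fingers": 255}
    - {"offset": [-0.3,-0.65,0],"angular": [0,0,0],"fingers": 255}
    - {"offset": [-0.3,-0.65,0],"angular": [0,0,0],"fingers": 255}
    - {"offset": [-0.3,-0.65,0],"angular": [0,0,0],"fingers": 255}
    - {"offset": [-0.3,-0.65,0],"angular": [0,0,0],"fingers": 255}
    - {"offset": [-0.3,-0.5,0],"angular": [0,0,0],"fingers": 255}
    - {"offset": [0,0,0],"angular": [0,0,0],"fingers": 255}
    - {"offset": [0,0,0],"angular": [0,0,0],"fingers": 255}

```text
clock: 8.1
eef_pos: [0.4765, 0.2095, 0.1281]
ee_rot: [3.083, -0.6, -0.001]
ft_force: [0.9, -1.3, -2.0]
gripper_width: 0.0134
```

Run:
```python
from h import *
from workcell import telemetry, vision
for n,cam in (("top",T),("side",S)):
    s=vision.snapshot(n);im=s["color"][:,:,::-1].copy();cv2.imwrite(f"pics/{n}6.png",im)
plan([.4775,.2630,.13],-22.05,9)
```

```text
yaw0 -22.10 dyaw 0.05 dist [0.0007 0.054  0.0016]
share offset total, axes after turn: [-0.393 -1.006 -0.033]  axes before turn: [-0.393 -1.005 -0.033]  turn share z: -0.0003
tilt fix rotvec share [0.0002 0.0001 0.    ]
```

View pics/top6.png

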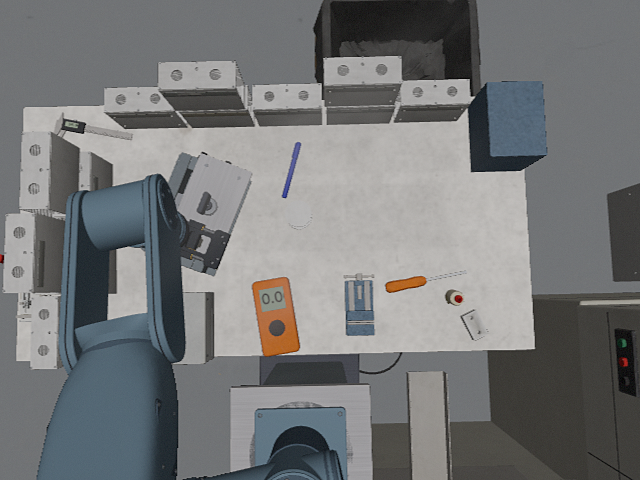

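View pics/side6.png

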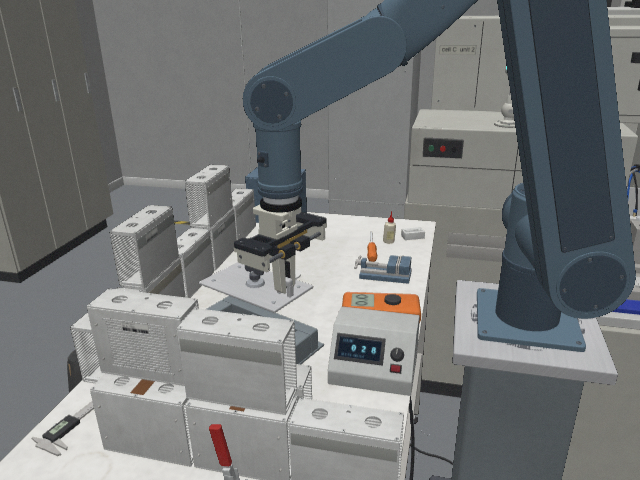

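arm_command:
  deltas:
    - {"offset": [-0.13,-0.33,0],"angular": [0,0,0],"fingers": 255}
    - {"offset": [-0.13,-0.33,0],"angular": [0,0,0],"fingers": 255}
    - {"offset": [-0.13,-0.34,0],"angular": [0,0,0],"fingers": 255}
    - {"offset": [0,0,0],"angular": [0,0,0],"fingers": 255}
    - {"offset": [0,0,0],"angular": [0,0,0],"fingers": 255}
    - {"offset": [0,0,0],"angular": [0,0,0],"fingers": 255}

```text
clock: 8.95
eef_pos: [0.4773, 0.2632, 0.1286]
ee_rot: [3.083, -0.601, -0.0]
ft_force: [0.1, 0.2, -2.4]
gripper_width: 0.0133
```

Run:
```python
from h import *
from workcell import telemetry, vision
a=[]
for n,cam in (("top",T),("side",S)):
    s=vision.snapshot(n);im=s["color"][:,:,::-1].copy();cv2.imwrite(f"pics/{n}7.png",im)
    q=proj(cam,[.53,.24,.11]).astype(int);print(n,q-70);im=im[q[1]-70:q[1]+70,q[0]-70:q[0]+70]
    a.append(cv2.resize(im,None,fx=4,fy=4,interpolation=cv2.INTER_CUBIC))
cv2.imwrite("pics/a7t.png",a[0]);cv2.imwrite("pics/a7s.png",a[1])
plan([.4775,.2630,.13],-22.05,9)
```

```text
top [110 146]
side [182 232]
yaw0 -22.08 dyaw 0.03 dist [ 0.     -0.0001  0.0013]
share offset total, axes after turn: [ 0.001  0.002 -0.027]  axes before turn: [ 0.001  0.002 -0.027]  turn share z: -0.0002
tilt fix rotvec share [0.0001 0.     0.    ]
```

View pics/a7t.png

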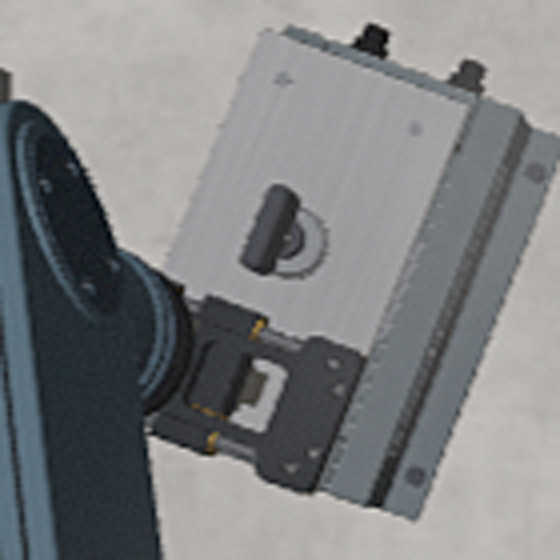

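View pics/a7s.png

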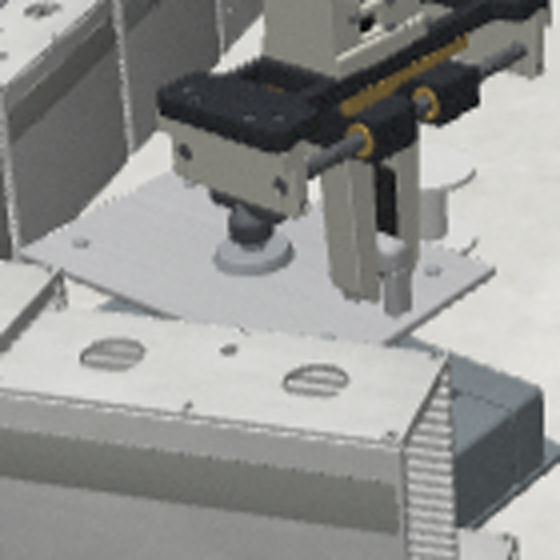

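Run:
```python
from h import *
def fit3(tp,TL,L,TR,Rr):
    l,a=edge(tp,TL,L,w=2.5);r,b=edge(tp,TR,Rr,w=2.5);f,c=edge(tp,TL,TR,w=2.5)
    print("res",a,b,c);return isect(l,f),isect(r,f),l,r
def side(sd,C,N,F):
    n,a=edge(sd,C,N,w=2.5);f,b=edge(sd,C,F,w=2.5);print("sres",a,b);return isect(n,f)
t0=cv2.imread("pics/top0.png");t7=cv2.imread("pics/top7.png");s0=cv2.imread("pics/side0.png");s7=cv2.imread("pics/side7.png")
k5=lambda p:(np.array(p)-2)/5+np.array([330,140]);k4=lambda p:(np.array(p)-1.5)/4+np.array([110,146])
A=fit3(t0,k5((152,60)),k5((120,340)),k5((403,93)),k5((370,370)))
B=fit3(t7,k4((270,33)),k4((180,240)),k4((473,105)),k4((365,355)))
k7=lambda p:(np.array(p)-3)/7+np.array([240,225]);q4=lambda p:(np.array(p)-1.5)/4+np.array([182,232])
a=side(s0,k7((83,210)),k7((560,294)),k7((220,88)))
b=side(s7,q4((20,257)),q4((150,308)),q4((155,180)))
print("start tri",tri(T,A[0],S,a),"now",tri(T,B[0],S,b))
for nm,X,z in(("start",A,.02),("now",B,.12)):
    c0,c1=onz(T,X[0],z),onz(T,X[1],z)
    dl=onz(T,X[0]+X[2][:2]*20,z)-c0;dr=onz(T,X[1]+X[3][:2]*20,z)-c1
    ang=lambda d:np.degrees(np.arctan2(d[1],d[0]))%180
    print(nm,c0.round(4),c1.round(4),"w",np.linalg.norm(c1-c0).round(4),"mid",((c0+c1)/2).round(4),ang(dl),ang(dr),ang(c1-c0)+90)
```

```text
res 0.13699164986610413 0.2038610577583313 0.1876189112663269
res 0.06868138909339905 0.07429313659667969 0.09489354491233826
sres 0.19591674208641052 0.18873730301856995
sres 0.5130836367607117 0.22286635637283325
start tri (array([ 0.6893527 , -0.15004663,  0.01333629]), np.float64(0.00024793879052626235)) now (array([0.66897724, 0.25164285, 0.11250141]), np.float64(0.003945615134362668))
start [ 0.6877 -0.1495  0.02  ] [ 0.6681 -0.2705  0.02  ] w 0.1225 mid [ 0.6779 -0.21    0.02  ] 171.76405997695346 171.1856895859146 170.80500233974698
now [0.665  0.2487 0.12  ] [0.6204 0.1389 0.12  ] w 0.1185 mid [0.6427 0.1938 0.12  ] 157.2566014021106 157.05294055805123 157.8694958551879
```

arm_command:
  deltas:
    - {"offset": [0.01,-0.01,0.3],"angular": [0,0,0],"fingers": 255}
    - {"offset": [0,0,0.3],"angular": [0,0,0],"fingers": 255}
    - {"offset": [0,0,0.25],"angular": [0,0,0],"fingers": 255}
    - {"offset": [0,0,0],"angular": [0,0,0],"fingers": 255}
    - {"offset": [0,0,0],"angular": [0,0,0],"fingers": 255}

```text
clock: 9.68
eef_pos: [0.4783, 0.2639, 0.0862]
ee_rot: [-3.084, 0.601, -0.0]
ft_force: [-0.7, -0.1, -1.7]
gripper_width: 0.0135
```

Run:
```python
from h import *
from workcell import telemetry, vision
a=[]
for n,cam in (("top",T),("side",S)):
    s=vision.snapshot(n);im=s["color"][:,:,::-1].copy();cv2.imwrite(f"pics/{n}8.png",im)
    q=proj(cam,[.53,.24,.07]).astype(int);print(n,q-50);im=im[q[1]-50:q[1]+50,q[0]-50:q[0]+50]
    a.append(cv2.resize(im,None,fx=4,fy=4,interpolation=cv2.INTER_CUBIC))
cv2.imwrite("pics/a8.png",np.hstack(a))
plan([.4775,.2630,.0666],-22.05,9)
```

```text
top [135 168]
side [203 269]
yaw0 -22.04 dyaw -0.01 dist [-0.0011 -0.001  -0.0201]
share offset total, axes after turn: [-0.013  0.026  0.401]  axes before turn: [-0.013  0.026  0.401]  turn share z: 0.0
tilt fix rotvec share [-0.0002 -0.0003  0.    ]
```

View pics/a8.png

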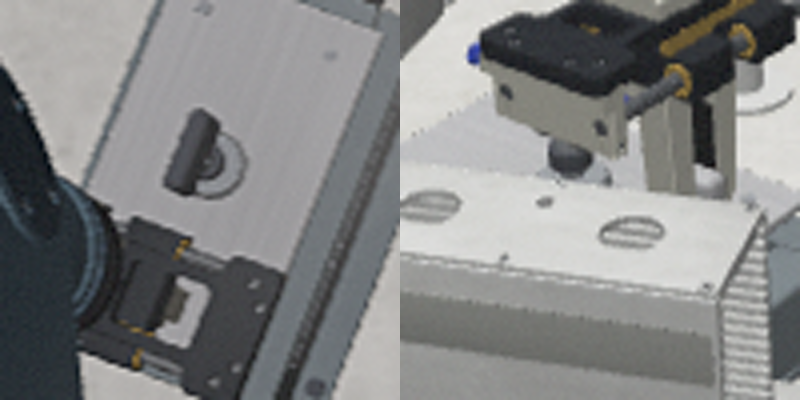

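```bash
cat > m.py <<'E'
from h import *
def meas(f,z,TL,L,TR,Rr,k=4,o=(135,168)):
    tp=cv2.imread(f);c=lambda p:(np.array(p)-1.5)/k+np.array(o)
    l,a=edge(tp,c(TL),c(L),w=2);r,b=edge(tp,c(TR),c(Rr),w=2);f_,d=edge(tp,c(TL),c(TR),w=2)
    c0,c1=[onz(T,isect(x,f_),z) for x in(l,r)];P=lambda x:np.diff([onz(T,x[2:]+x[:2]*t,z) for t in(-20,20)],axis=0)[0]
    an=lambda d:(np.degrees(np.arctan2(d[1],d[0]))+90)%180-90
    w=c1-c0;angs=[an(P(l)),an(P(r)),an(w)+90];th=np.radians(np.mean(angs))
    m=(c0+c1)/2-.102*np.array([np.cos(th),np.sin(th),0]);print("res",a,b,d,"w",np.linalg.norm(w),"angs",np.round(angs,2),"centre",m.round(4))
E
python3 -c "
from h import *
t=cv2.imread('pics/top8.png')[135:275,110:250];cv2.imwrite('pics/b8.png',cv2.resize(t,None,fx=4,fy=4,interpolation=cv2.INTER_CUBIC))"
```

```text
(no output)
```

View pics/b8.png

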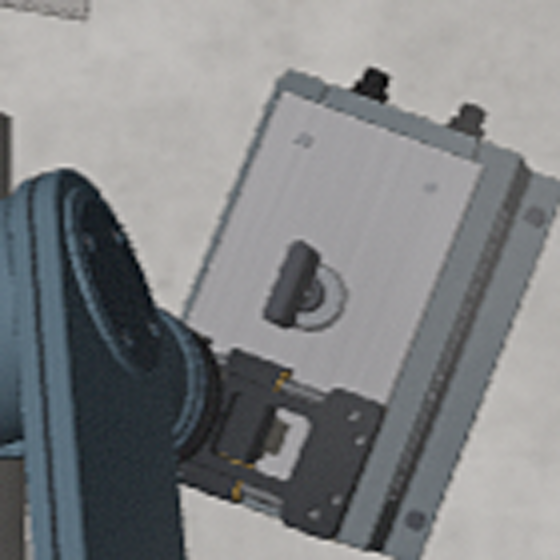

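```bash
python3 -c "
from m import *
meas('pics/top8.png',.0776,(282,92),(192,310),(480,160),(385,395),4,(110,135))
meas('pics/top7.png',.12,(270,33),(180,240),(473,105),(365,355),4,(110,146))"
```

```text
res 0.09993436932563782 0.04356656223535538 0.1143585816025734 w 0.11897760609529837 angs [-22.24 -22.35 158.08] centre [0.5633 0.1327 0.0776]
res 0.052274785935878754 0.08010503649711609 0.09505248069763184 w 0.11741797978111285 angs [-23.07 -22.96 157.87] centre [0.5613 0.1315 0.12  ]
```

```bash
sed -i 's/an(w)+90\]/an(w)+90-180*(an(w)>0)]/' m.py; python3 -c "
from m import *
meas('pics/top8.png',.0776,(282,92),(192,310),(480,160),(385,395),4,(110,135))
meas('pics/top7.png',.12,(270,33),(180,240),(473,105),(365,355),4,(110,146))"
```

```text
res 0.09993436932563782 0.04356656223535538 0.1143585816025734 w 0.11897760609529837 angs [-22.24 -22.35 -21.92] centre [0.5495 0.2338 0.0776]
res 0.052274785935878754 0.08010503649711609 0.09505248069763184 w 0.11741797978111285 angs [-23.07 -22.96 -22.13] centre [0.5484 0.2327 0.12  ]
```

arm_command:
  deltas:
    - {"offset": [0,0,0.08],"angular": [0,0,0],"fingers": 255}
    - {"offset": [0,0,0.08],"angular": [0,0,0],"fingers": 255}
    - {"offset": [0,0,0.08],"angular": [0,0,0],"fingers": 255}
    - {"offset": [0,0,0],"angular": [0,0,0],"fingers": 255}
    - {"offset": [0,0,0],"angular": [0,0,0],"fingers": 255}

```text
clock: 10.4
eef_pos: [0.4781, 0.2638, 0.0742]
ee_rot: [-3.084, 0.601, 0.0]
ft_force: [-1.5, -0.6, -1.8]
gripper_width: 0.0137
```

arm_command:
  deltas:
    - {"offset": [0,0,0.06],"angular": [0,0,0],"fingers": 255}
    - {"offset": [0,0,0.05],"angular": [0,0,0],"fingers": 255}
    - {"offset": [0,0,0.02],"angular": [0,0,0],"fingers": 255}
    - {"offset": [0,0,0],"angular": [0,0,0],"fingers": 255}
    - {"offset": [0,0,0],"angular": [0,0,0],"fingers": 255}

```text
clock: 11.02
eef_pos: [0.4782, 0.2638, 0.0677]
ee_rot: [-3.084, 0.601, -0.0]
ft_force: [-0.2, 0.4, -2.3]
gripper_width: 0.0136
```

arm_command:
  deltas:
    - {"offset": [0,0,0.02],"angular": [0,0,0],"fingers": 255}
    - {"offset": [0,0,0.015],"angular": [0,0,0],"fingers": 255}
    - {"offset": [0,0,0],"angular": [0,0,0],"fingers": 255}
    - {"offset": [0,0,0],"angular": [0,0,0],"fingers": 255}

```text
clock: 11.52
eef_pos: [0.4783, 0.2639, 0.0666]
ee_rot: [-3.083, 0.6, -0.001]
ft_force: [-2.3, -1.0, 5.6]
gripper_width: 0.0134
```

arm_command:
  deltas:
    - {"offset": [0,0,0],"angular": [0,0,0],"fingers": 150}
    - {"offset": [0,0,0],"angular": [0,0,0],"fingers": 150}
    - {"offset": [0,0,0],"angular": [0,0,0],"fingers": 150}
    - {"offset": [0,0,0],"angular": [0,0,0],"fingers": 150}
    - {"offset": [0,0,-0.5],"angular": [0,0,0],"fingers": 150}
    - {"offset": [0,0,-0.8],"angular": [0,0,0],"fingers": 150}
    - {"offset": [0,0,0],"angular": [0,0,0],"fingers": 150}
    - {"offset": [0,0,0],"angular": [0,0,0],"fingers": 150}
  newtons: 20

```text
clock: 12.52
eef_pos: [0.4778, 0.2637, 0.1305]
ee_rot: [3.083, -0.601, -0.001]
ft_force: [-0.4, 0.9, 0.5]
gripper_width: 0.0383
```

Run:
```python
from h import *
from workcell import telemetry, vision
a=[]
for n,cam in (("top",T),("side",S)):
    s=vision.snapshot(n);im=s["color"][:,:,::-1].copy();cv2.imwrite(f"pics/{n}9.png",im)
    q=proj(cam,[.55,.235,.06]).astype(int);print(n,q-70);im=im[q[1]-70:q[1]+70,q[0]-70:q[0]+70]
    cv2.imwrite(f"pics/{n}9z.png",cv2.resize(im,None,fx=4,fy=4,interpolation=cv2.INTER_CUBIC))
```

```text
top [119 140]
side [175 251]
```

View pics/top9z.png

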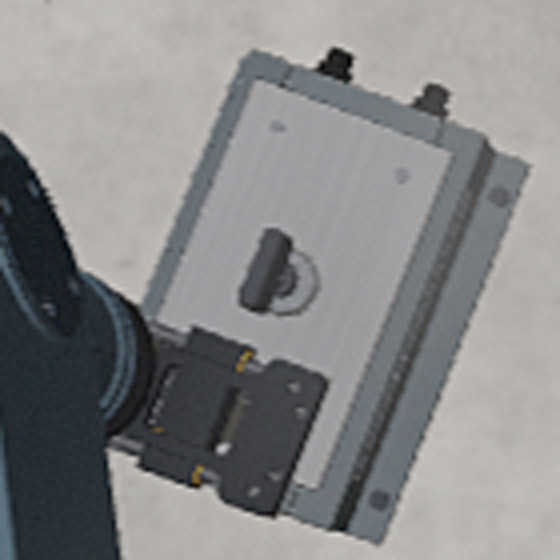

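View pics/side9z.png

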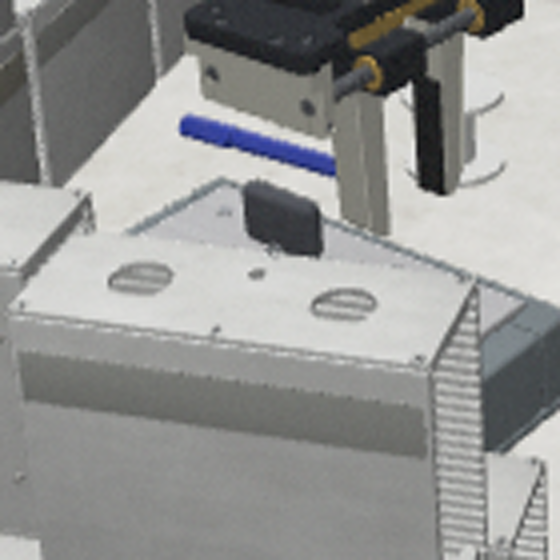

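Run:
```python
from h import *
from m import meas
meas('pics/top9.png',.058,(255,80),(160,310),(450,150),(305,485),4,(119,140))
for f,p,yaw,o,k in (("side4",[.4998,-.1821,.0286],-8.51,None,0),("side5",[.4993,-.1816,.128],-8.51,None,0),("side8",[.4783,.2639,.0862],-22.05,None,0)):
    im=cv2.imread(f"pics/{f}.png");a=np.radians(yaw);u=np.array([np.cos(a),np.sin(a),0]);v=np.array([-u[1],u[0],0])
    q=proj(S,p).round().astype(int)
    big=cv2.resize(im[q[1]-30:q[1]+30,q[0]-30:q[0]+30],None,fx=10,fy=10,interpolation=cv2.INTER_CUBIC)
    for i,l in((-1,.0245),(1,.0245),(-1,.007),(1,.007)):
        x=proj(S,np.array(p)+u*.0075*i+v*l)
        x=(x-q+30)*10+4.5;cv2.circle(big,tuple(x.astype(int).tolist()),4,(0,0,255),-1)
    h=np.array(p)
    cv2.imwrite(f"pics/f_{f}.png",big)
a=[cv2.resize(cv2.imread(f"pics/f_{f}.png"),(400,400)) for f in("side4","side5")];cv2.imwrite("pics/f.png",np.hstack(a))
```

```text
res 0.09498734772205353 0.04536617547273636 0.10795998573303223 w 0.11960287511372698 angs [-22.22 -23.11 -22.14] centre [0.55   0.2341 0.058 ]
```

View pics/f.png

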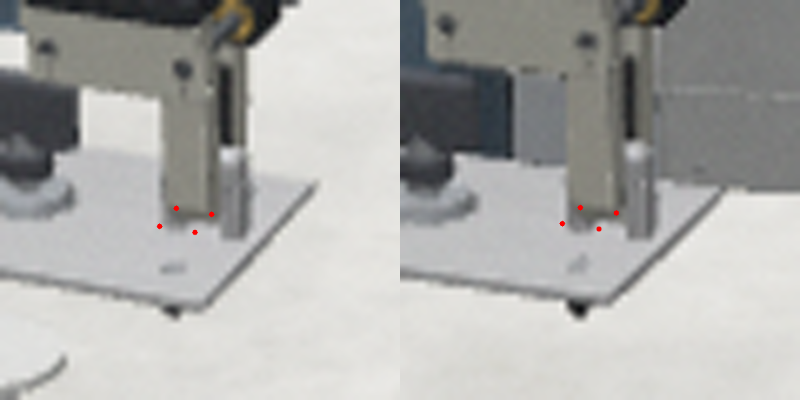

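```bash
python3 -c "
from h import *
from workcell import telemetry
print(telemetry.get_state()['joint_pos'].round(3))
plan([.5491,.2351,.14],-22.1,9)"
```

```text
[0.3   0.327 1.67  0.    1.146 2.255]
yaw0 -22.05 dyaw -0.05 dist [ 0.0719 -0.0284  0.0103]
share offset total, axes after turn: [ 1.545 -0.014 -0.209]  axes before turn: [ 1.545 -0.013 -0.209]  turn share z: 0.0003
tilt fix rotvec share [0.0005 0.0006 0.    ]
```

arm_command:
  deltas:
    - {"offset": [0,0,-0.6],"angular": [0,0,0],"fingers": 150}
    - {"offset": [0.4,0,-0.3],"angular": [0,0,0],"fingers": 150}
    - {"offset": [0.6,0,0],"angular": [0,0,0],"fingers": 150}
    - {"offset": [0.55,-0.014,0],"angular": [0,0,0],"fingers": 150}
    - {"offset": [0,0,0],"angular": [0,0,-0.0556],"fingers": 130}
    - {"offset": [0,0,0],"angular": [0,0,-0.0556],"fingers": 130}
    - {"offset": [0,0,0],"angular": [0,0,-0.0556],"fingers": 130}
    - {"offset": [0,0,0],"angular": [0,0,-0.0556],"fingers": 130}

```text
clock: 13.62
eef_pos: [0.5495, 0.2351, 0.1742]
ee_rot: [3.101, 0.5, -0.005]
ft_force: [-0.8, 0.4, -0.6]
gripper_width: 0.0457
```

arm_command:
  deltas:
    - {"offset": [0,0,0],"angular": [0,0,-0.0556],"fingers": 130}
    - {"offset": [0,0,0],"angular": [0,0,-0.0556],"fingers": 130}
    - {"offset": [0,0,0],"angular": [0,0,-0.0556],"fingers": 130}
    - {"offset": [0,0,0],"angular": [0,0,-0.0556],"fingers": 130}
    - {"offset": [0,0,0],"angular": [0,0,-0.0556],"fingers": 130}
    - {"offset": [0,0,0],"angular": [0,0,-0.0556],"fingers": 130}
    - {"offset": [0,0,0],"angular": [0,0,-0.0556],"fingers": 130}
    - {"offset": [0,0,0],"angular": [0,0,-0.0556],"fingers": 130}

```text
clock: 14.62
eef_pos: [0.5495, 0.2352, 0.1743]
ee_rot: [-2.052, -2.377, 0.003]
ft_force: [-0.5, 0.4, -0.0]
gripper_width: 0.0455
```

arm_command:
  deltas:
    - {"offset": [0,0,0],"angular": [0,0,-0.0556],"fingers": 130}
    - {"offset": [0,0,0],"angular": [0,0,-0.0556],"fingers": 130}
    - {"offset": [0,0,0],"angular": [0,0,-0.0556],"fingers": 130}
    - {"offset": [0,0,0],"angular": [0,0,-0.0556],"fingers": 130}
    - {"offset": [0,0,0],"angular": [0,0,-0.0556],"fingers": 130}
    - {"offset": [0,0,0],"angular": [0,0,-0.0556],"fingers": 130}
    - {"offset": [0,0,0],"angular": [0,0,0],"fingers": 130}
    - {"offset": [0,0,0],"angular": [0,0,0],"fingers": 130}

```text
clock: 15.62
eef_pos: [0.5499, 0.2353, 0.1751]
ee_rot: [-0.602, -3.082, 0.001]
ft_force: [0.3, -0.7, -0.2]
gripper_width: 0.0455
```

Run:
```python
from h import *
from workcell import telemetry, vision
print(telemetry.get_state()['joint_pos'].round(3))
plan([.5491,.2351,.0812],157.9,9)
for n,cam in (("top",T),("side",S)):
    s=vision.snapshot(n);im=s["color"][:,:,::-1].copy();cv2.imwrite(f"pics/{n}10.png",im)
    q=proj(cam,[.55,.235,.1]).astype(int);im=im[q[1]-50:q[1]+50,q[0]-50:q[0]+50]
    cv2.imwrite(f"pics/{n}10z.png",cv2.resize(im,None,fx=4,fy=4,interpolation=cv2.INTER_CUBIC))
cv2.imwrite("pics/a10.png",np.hstack([cv2.imread(f"pics/{n}10z.png") for n in("top","side")]))
```

```text
[ 0.218  0.376  1.478  0.     1.289 -0.967]
yaw0 157.90 dyaw -0.00 dist [-0.0008 -0.0002 -0.0939]
share offset total, axes after turn: [ 0.01  -0.008  1.878]  axes before turn: [ 0.01  -0.008  1.878]  turn share z: 0.0
tilt fix rotvec share [-0.0003 -0.0004  0.    ]
```

View pics/a10.png

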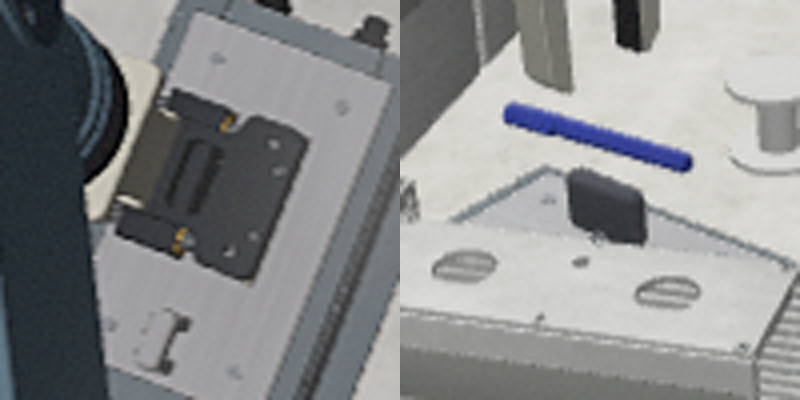

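Run:
```python
from h import *
q=proj(S,[.55,.235,.1]).astype(int)
f=lambda P:(proj(S,P)-q+50)*4+[401.5,1.5]
a=np.radians(-22.1);u=np.array([np.cos(a),np.sin(a),0]);c=np.array([.5491,.2351,.114])
print("tcp",f([.5499,.2353,.1751]),"wing top ends",f(c-u*.023),f(c+u*.023), "bot",f(c-u*.023-[0,0,.032]))
v=np.array([-u[1],u[0],0]);p=np.array([.5499,.2353,.1751])
for s in(-1,1):
  for i in (-1,1):print("inner corner",s,i,f(p+v*.0228*s+u*.0075*i))
```

```text
tcp [590.91110233  64.35231008] wing top ends [637.31443882 190.91274717] [567.18205237 163.90522088] bot [641.55223043 248.38706561]
inner corner -1 -1 [635.43944897  50.5483983 ]
inner corner -1 1 [612.20695953  42.66350121]
inner corner 1 -1 [568.75200991  86.92028261]
inner corner 1 1 [545.29102043  78.49466284]
```

Run:
```python
from h import *
s=cv2.imread("pics/side10.png");q=proj(S,[.55,.235,.1]).astype(int)
g=cv2.cvtColor(s,cv2.COLOR_BGR2GRAY);x0,y0=q-50
k=lambda p:(np.array(p)-1.5)/4+np.array([x0,y0])
l,a=edge(s,k((170,180)),k((172,215)),w=2.5);r,b=edge(s,k((244,200)),k((242,235)),w=2.5);t,c=edge(s,k((180,175)),k((235,190)),w=2)
print(a,b,c,"TL",isect(l,t),"TR",isect(r,t))
an=np.radians(-22.1);u=np.array([np.cos(an),np.sin(an),0]);v=np.array([-u[1],u[0],0]);c=np.array([.5491,.2351,.114])
print("pred near face",proj(S,c+u*.023+v*.006),proj(S,c-u*.023+v*.006)," mm/px",.046/np.linalg.norm(proj(S,c+u*.023)-proj(S,c-u*.023)))
print("pred far face",proj(S,c+u*.023-v*.006),proj(S,c-u*.023-v*.006))
```

```text
0.020258016884326935 0.06461051106452942 0.06108928844332695 TL [234.96921 294.54028] TR [254.15239 300.87674]
pred near face [233.26855152 295.85255711] [250.82404445 302.66209948]  mm/px 0.0024483420390894834
pred far face [237.55507839 293.36016834] [255.06555724 300.05510263]
```

arm_command:
  deltas:
    - {"offset": [0.03,-0.008,0.5],"angular": [0,0,0],"fingers": 130}
    - {"offset": [0,0,0.5],"angular": [0,0,0],"fingers": 130}
    - {"offset": [0,0,0.5],"angular": [0,0,0],"fingers": 130}
    - {"offset": [0,0,0.38],"angular": [0,0,0],"fingers": 130}
    - {"offset": [0,0,0],"angular": [0,0,0],"fingers": 130}
    - {"offset": [0,0,0],"angular": [0,0,0],"fingers": 130}
  newtons: 10

```text
clock: 16.48
eef_pos: [0.5492, 0.2357, 0.0826]
ee_rot: [0.598, 3.083, 0.001]
ft_force: [-0.1, -1.3, -0.7]
gripper_width: 0.0456
```

Run:
```python
from h import *
from workcell import telemetry, vision
plan([.5491,.2351,.0812],157.9,9)
for n,cam in (("top",T),("side",S)):
    s=vision.snapshot(n);im=s["color"][:,:,::-1].copy();cv2.imwrite(f"pics/{n}11.png",im)
    q=proj(cam,[.55,.235,.1]).astype(int);im=im[q[1]-50:q[1]+50,q[0]-50:q[0]+50]
    cv2.imwrite(f"pics/{n}11z.png",cv2.resize(im,None,fx=4,fy=4,interpolation=cv2.INTER_CUBIC))
cv2.imwrite("pics/a11.png",np.hstack([cv2.imread(f"pics/{n}11z.png") for n in("top","side")]))
```

```text
yaw0 158.06 dyaw -0.16 dist [-0.0001 -0.0006 -0.0014]
share offset total, axes after turn: [-0.003 -0.011  0.029]  axes before turn: [-0.003 -0.011  0.029]  turn share z: 0.0009
tilt fix rotvec share [0.0002 0.0003 0.    ]
```

View pics/a11.png

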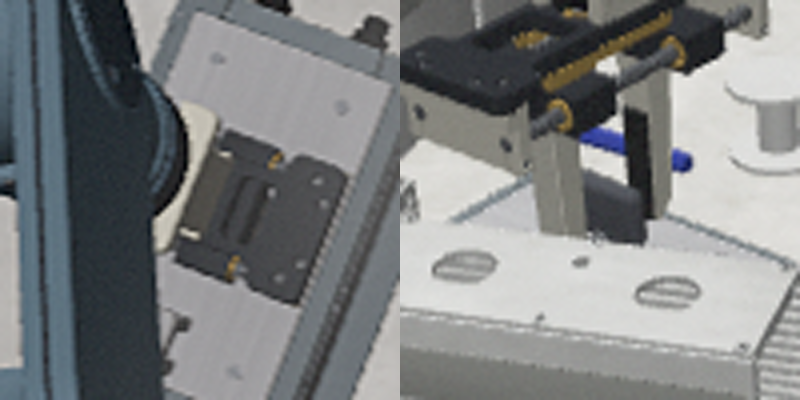

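arm_command:
  deltas:
    - {"offset": [0,0,0],"angular": [0,0,0],"fingers": 255}
    - {"offset": [0,0,0],"angular": [0,0,0],"fingers": 255}
    - {"offset": [0,0,0],"angular": [0,0,0],"fingers": 255}
    - {"offset": [0,0,0],"angular": [0,0,0],"fingers": 255}
    - {"offset": [0,0,0],"angular": [0,0,0],"fingers": 255}
  newtons: 10

```text
clock: 17.2
eef_pos: [0.5487, 0.2355, 0.082]
ee_rot: [0.597, 3.084, -0.0]
ft_force: [-0.6, -1.1, 0.6]
gripper_width: 0.0135
```

arm_command:
  deltas:
    - {"offset": [0,0,0],"angular": [0,0,0],"fingers": 255}
    - {"offset": [0,0,0.05],"angular": [0,0,0],"fingers": 255}
    - {"offset": [0,0,0.05],"angular": [0,0,0],"fingers": 255}
    - {"offset": [0,0,0.05],"angular": [0,0,0],"fingers": 255}
    - {"offset": [0,0,0.05],"angular": [0,0,0],"fingers": 255}
    - {"offset": [0,0,0.02],"angular": [0,0,0],"fingers": 255}
    - {"offset": [0,0,0],"angular": [0,0,0],"fingers": 255}
    - {"offset": [0,0,0],"angular": [0,0,0],"fingers": 255}
  newtons: 50

```text
clock: 18.2
eef_pos: [0.5487, 0.2356, 0.0713]
ee_rot: [0.597, 3.084, 0.0]
ft_force: [-1.5, -1.0, 6.2]
gripper_width: 0.0119
```

```bash
python3 -c "
from workcell import telemetry
s=telemetry.get_state();print(s['eef_pos'],s['ft_force'],s['torque'],s['joint_pos'])"
```

```text
[0.54872092 0.23557282 0.07133507] [-1.45517373 -1.01911829  6.17960607] [-0.20466303  0.33630014 -0.01634649] [ 2.18920439e-01  4.72959757e-01  1.60430573e+00 -5.83451924e-05
  1.06399351e+00 -9.69676592e-01]
```

arm_command:
  deltas:
    - {"offset": [0,0,0.016],"angular": [0,0,0],"fingers": 255}
    - {"offset": [0,0,0],"angular": [0,0,0],"fingers": 255}
    - {"offset": [0,0,0],"angular": [0,0,0],"fingers": 255}

```text
clock: 18.58
eef_pos: [0.5487, 0.2355, 0.0706]
ee_rot: [0.597, 3.084, 0.0]
ft_force: [-2.0, -0.6, 6.4]
gripper_width: 0.0119
```

arm_command:
  deltas:
    - {"offset": [0,0,0],"angular": [0,0,0.02],"fingers": 255}
    - {"offset": [0,0,0],"angular": [0,0,0.03],"fingers": 255}
    - {"offset": [0,0,0],"angular": [0,0,0.03],"fingers": 255}
    - {"offset": [0,0,0],"angular": [0,0,0],"fingers": 255}

```text
clock: 19.08
eef_pos: [0.549, 0.236, 0.0707]
ee_rot: [0.98, 2.984, 0.002]
ft_force: [-2.4, 0.3, 7.1]
gripper_width: 0.0117
```

```bash
python3 -c "
from workcell import telemetry
s=telemetry.get_state();print(s['eef_pos'],s['ft_force'],s['torque'],s['joint_pos'])"
```

```text
[0.54899071 0.23599419 0.07073529] [-2.35958383  0.33611801  7.13630733] [ 0.02825062  0.20951159 -0.02594882] [ 2.19178291e-01  4.73756025e-01  1.60469308e+00  5.69977959e-04
  1.06195991e+00 -7.17302936e-01]
```

arm_command:
  deltas:
    - {"offset": [0,0,0],"angular": [0,0,0.05],"fingers": 255}
    - {"offset": [0,0,0],"angular": [0,0,0.05],"fingers": 255}
    - {"offset": [0,0,0],"angular": [0,0,0.05],"fingers": 255}
    - {"offset": [0,0,0],"angular": [0,0,0.05],"fingers": 255}
    - {"offset": [0,0,0],"angular": [0,0,0.05],"fingers": 255}
    - {"offset": [0,0,0],"angular": [0,0,0.05],"fingers": 255}
    - {"offset": [0,0,0],"angular": [0,0,0],"fingers": 255}

```text
clock: 19.95
eef_pos: [0.5507, 0.2368, 0.0714]
ee_rot: [2.228, 2.212, 0.008]
ft_force: [1.2, 3.2, 6.9]
gripper_width: 0.012
```

```bash
python3 -c "
from h import *
from workcell import telemetry
s=telemetry.get_state();print(s['eef_pos'],s['ft_force'],s['torque'],s['joint_pos'])
plan([.5487,.2355,.0706],67.9,1)"
```

```text
[0.55068996 0.23677678 0.07140027] [1.1707557  3.16437521 6.91502681] [ 0.42470317 -0.24696563 -0.01682464] [2.19389724e-01 4.73638363e-01 1.60297029e+00 1.41395441e-03
 1.05990011e+00 2.25871660e-01]
yaw0 89.59 dyaw -21.69 dist [-0.002  -0.0013 -0.0008]
share offset total, axes after turn: [-0.039 -0.027  0.016]  axes before turn: [-0.026 -0.04   0.016]  turn share z: 0.1205
tilt fix rotvec share [ 0.0015 -0.0007 -0.    ]
```

arm_command:
  deltas:
    - {"offset": [-0.01,-0.015,0.008],"angular": [0,0,0.05],"fingers": 255}
    - {"offset": [-0.01,0,0.006],"angular": [0,0,0.05],"fingers": 255}
    - {"offset": [0,0,0],"angular": [0,0,0.024],"fingers": 255}
    - {"offset": [0,0,0],"angular": [0,0,0],"fingers": 255}
    - {"offset": [0,0,0],"angular": [0,0,0],"fingers": 255}

```text
clock: 20.58
eef_pos: [0.5514, 0.2364, 0.0714]
ee_rot: [2.613, 1.741, 0.014]
ft_force: [3.4, 5.1, 7.7]
gripper_width: 0.012
```

```bash
python3 -c "
from h import *
from workcell import telemetry
s=telemetry.get_state();print(s['eef_pos'],s['ft_force'],s['torque'],s['joint_pos'])
plan([.5487,.2355,.0706],67.9,1)"
```

```text
[0.55138399 0.23643973 0.07136101] [3.36700172 5.10544452 7.68224377] [ 0.75749042 -0.67227936 -0.01543027] [0.21820528 0.4724345  1.60516936 0.00210145 1.05535334 0.61238125]
yaw0 67.36 dyaw 0.54 dist [-0.0027 -0.0009 -0.0008]
share offset total, axes after turn: [-0.038 -0.043  0.015]  axes before turn: [-0.038 -0.042  0.015]  turn share z: -0.003
tilt fix rotvec share [ 0.0019 -0.0021 -0.    ]
```

arm_command:
  deltas:
    - {"offset": [0.025,0,0],"angular": [0,0,0],"fingers": 255}
    - {"offset": [0,0,0],"angular": [0,0,0],"fingers": 255}
    - {"offset": [0,0,-0.04],"angular": [0,0,0],"fingers": 255}
    - {"offset": [0,0,-0.04],"angular": [0,0,0],"fingers": 255}
    - {"offset": [0,0,0],"angular": [0,0,0],"fingers": 255}
    - {"offset": [0,0,0],"angular": [0,0,0],"fingers": 255}

```text
clock: 21.32
eef_pos: [0.5514, 0.2366, 0.0749]
ee_rot: [2.612, 1.741, 0.011]
ft_force: [3.6, 1.7, 5.4]
gripper_width: 0.0117
```

arm_command:
  deltas:
    - {"offset": [0,0,0],"angular": [0,0,0],"fingers": 165}
    - {"offset": [0,0,0],"angular": [0,0,0],"fingers": 165}
    - {"offset": [0,0,0],"angular": [0,0,0],"fingers": 165}
    - {"offset": [0,0,0],"angular": [0,0,0],"fingers": 165}
    - {"offset": [0,0,-0.4],"angular": [0,0,0],"fingers": 165}
    - {"offset": [0,0,-0.8],"angular": [0,0,0],"fingers": 165}
    - {"offset": [0,0,-0.8],"angular": [0,0,0],"fingers": 165}
    - {"offset": [0,0,-0.8],"angular": [0,0,0],"fingers": 165}
  newtons: 20

```text
clock: 22.32
eef_pos: [0.5481, 0.2354, 0.2141]
ee_rot: [-2.614, -1.742, 0.001]
ft_force: [-0.1, 0.8, -0.4]
gripper_width: 0.033
```

arm_command:
  deltas:
    - {"offset": [-0.8,0,0],"angular": [0,0,0],"fingers": 165}
    - {"offset": [-0.8,0,0],"angular": [0,0,0],"fingers": 165}
    - {"offset": [-0.8,0,0],"angular": [0,0,0],"fingers": 165}
    - {"offset": [-0.8,0,0],"angular": [0,0,0],"fingers": 165}
    - {"offset": [-0.8,0,0],"angular": [0,0,0],"fingers": 165}
    - {"offset": [-0.8,0,0],"angular": [0,0,0],"fingers": 165}
    - {"offset": [0,0,0],"angular": [0,0,0],"fingers": 165}
    - {"offset": [0,0,0],"angular": [0,0,0],"fingers": 165}

```text
clock: 23.32
eef_pos: [0.4562, 0.0143, 0.2134]
ee_rot: [-2.615, -1.741, -0.001]
ft_force: [0.5, -0.7, 0.2]
gripper_width: 0.0329
```

Run:
```python
from h import *
from workcell import telemetry, vision
for n,cam in (("top",T),("side",S)):
    s=vision.snapshot(n);im=s["color"][:,:,::-1].copy();cv2.imwrite(f"pics/{n}12.png",im)
    q=proj(cam,[.55,.235,.07]).astype(int);print(n,q-70);im=im[q[1]-70:q[1]+70,q[0]-70:q[0]+70]
    cv2.imwrite(f"pics/{n}12z.png",cv2.resize(im,None,fx=4,fy=4,interpolation=cv2.INTER_CUBIC))
```

```text
top [117 139]
side [175 247]
```

View pics/top12z.png

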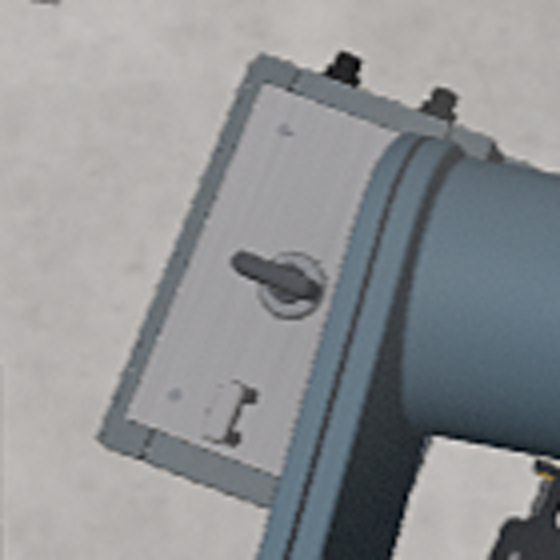

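View pics/side12z.png

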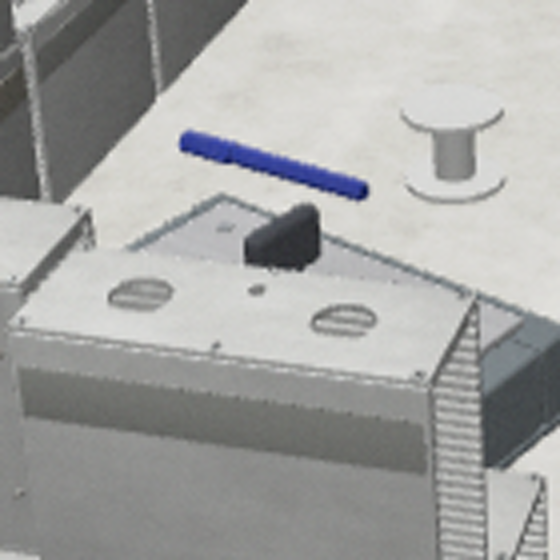

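View pics/top12.png

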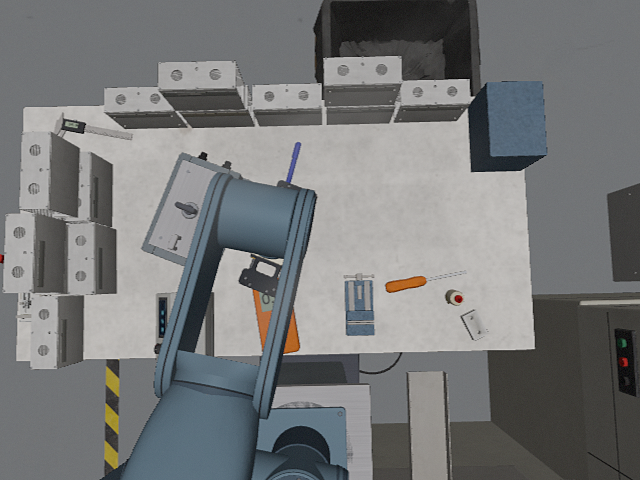

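```bash
python3 - <<'E'
from h import *
t=cv2.imread("pics/top12.png");k=lambda p:(np.array(p)-1.5)/4+np.array([117,139])
l,a=edge(t,k((262,85)),k((130,415)),w=2);f,b=edge(t,k((262,85)),k((390,133)),w=2);n,c=edge(t,k((130,415)),k((275,472)),w=2)
z=.058;c0,c1=onz(T,isect(l,f),z),onz(T,isect(l,n),z);d=c0-c1;u=d/np.linalg.norm(d);v=np.array([-u[1],u[0],0])
print("res",a,b,c,"len",np.linalg.norm(d),"yaw",np.degrees(np.arctan2(u[1],u[0])),"centre",((c0+c1)/2-.06*v).round(4))
p,q=[onz(T,k(x),.107) for x in((237,262),(322,290))];w=q-p;print("wing yaw",np.degrees(np.arctan2(w[1],w[0])),"mid",(p+q)/2)
s=cv2.imread("pics/side12.png");g=cv2.cvtColor(s,cv2.COLOR_BGR2GRAY)
kk=lambda p:(np.array(p)-1.5)/4+np.array([175,247])
# wing top edge midpoints seen: before (locked height compare)
cc=np.array([.5495,.2345,0]);r=-22.1-91;dr=np.array([np.cos(np.radians(r)),np.sin(np.radians(r)),0])
for h in(.114,.1075,.102):
    print(h,[((proj(S,cc+[0,0,h]+dr*.023*i)-[175,247])*4+1.5).round(1).tolist() for i in(-1,1)])
E
python3 - <<'E'
import cv2
s=cv2.imread("pics/side12.png")[292:322,230:262];cv2.imwrite("pics/w12.png",cv2.resize(s,None,fx=16,fy=16,interpolation=cv2.INTER_CUBIC))
E
```

```text
res 0.08493837714195251 0.07183349877595901 0.12387573719024658 len 0.20247333446754912 yaw -22.15760126220172 centre [0.5505 0.2334 0.058 ]
wing yaw -109.56334093414054 mid [0.54827288 0.22845889 0.107     ]
0.114 [[243.7, 224.1], [310.3, 185.6]]
0.1075 [[244.7, 236.0], [311.1, 197.1]]
0.102 [[245.6, 245.9], [311.9, 206.9]]
```

View pics/w12.png

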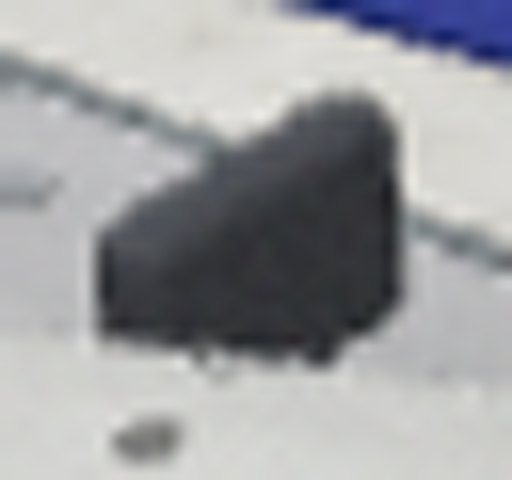

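Run:
```python
from h import *
a=cv2.imread("pics/side0.png");b=cv2.imread("pics/side12.png")
for nm,(x0,y0,x1,y1) in dict(reel_pen=(215,262,305,300),bottle_block=(380,208,416,245),driver=(364,230,380,258)).items():
    print(nm,(np.abs(a[y0:y1,x0:x1].astype(int)-b[y0:y1,x0:x1]).max(2)>40).sum())
from workcell import telemetry,order
s=telemetry.get_state();print(s["clock"],np.abs(s["qd"]).max(),s["ft_force"])
print(order.close_job())
```

```text
reel_pen 54
bottle_block 85
driver 0
23.425 0.006989698948551865 [-1.3972158   0.01679545  0.4044895 ]
the job is handed in; nothing more can be done
None
```

Run:
```python
import cv2,numpy as np
a=cv2.imread("pics/side0.png");b=cv2.imread("pics/side12.png")
c=np.hstack([cv2.resize(x[200:310,210:420],None,fx=1.9,fy=1.9) for x in(a,b)])
a=cv2.imread("pics/top0.png");b=cv2.imread("pics/top12.png")
d=np.hstack([cv2.resize(x[130:345,270:495],(399,381)) for x in(a,b)])
cv2.imwrite("pics/fin.png",np.vstack([c,d[:,:c.shape[1]]] if d.shape[1]>=c.shape[1] else [c[:,:d.shape[1]],d]))
```

```text
(no output)
```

View pics/fin.png

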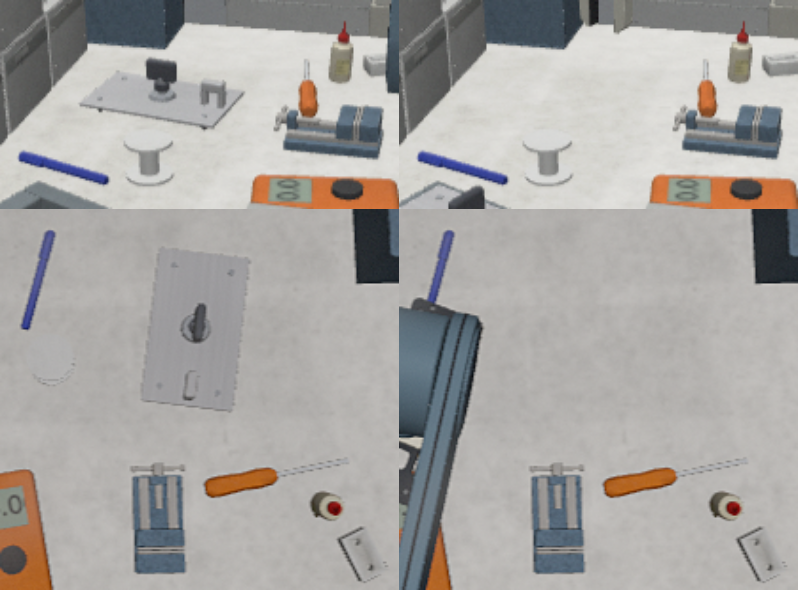

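I picked the cover up by its bar handle, laid it on the housing rim and let go. I then took the wing, pushed it in about 11 mm, turned it about 91° clockwise with the tool, eased it up and let go. The job went in at 23.4 s, and it reports no verdict.

**What the last checks showed**
- **Cover position:** its centre is about 1.5 mm from the measured seat centre. It is in line to within 0.1° (−22.2° against −22.1°).
- **Flatness:** I did not measure tilt or final plate height on the rim. I judged the cover home from where the arm met contact on the way down, 38 mm higher than when it picked the cover up, as expected.
- **Wing turn:** I read about 87–91°, from the top picture and the tool's turn.
- **Stud height:** the side picture matches the caught height, about 6.5 mm or slightly more below relaxed, and clearly not relaxed. This is the least exact reading, good to a few millimetres.
- **Loose things:** none has moved in the before/after pictures. A pixel comparison flagged differences around the reel and pen and around the bottle and block. On viewing, these come from the wing and the arm covering different parts of the picture.

**What disagreed:** the two cameras differed by about 2–4 mm along x. I therefore gripped both the bar and the wing a couple of millimetres off centre. This gave about 6 N of side force at the end of the turn, which I partly relieved before letting go.

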